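Collect oiled toy wheels on a rod and hang them to dry

ROBOT

A 6-joint arm with a two-finger parallel gripper is mounted at the origin on the work surface. World frame = base frame: x ahead of the robot, y to its left, z up, the work surface at z = 0. Lengths are in m, angles in rad, forces in N, time in s.
With the tool pointing down it reaches from about 0.35 to 0.8 m from the base axis. Payload 7.3 kg.
Tool frame: the origin (TCP) lies midway between the tips of the shut fingers; the grasp point (between the pads) lies 19 mm behind it; z points along the fingers, y is the line along which they close (so a half turn about z gives the same grasp; the last joint's range is limited). The gripper opens to 85 mm and grips with 20 to 120 N. Pads are 22 mm wide; open, the fingers measure 114 mm over their backs; the gripper's body (76 mm by 85 mm) begins 54 mm behind the grasp point. The pads swing forward as they close: fully open they stand 13 mm farther back than shut.
Start: joints at [-1.482, 0.342, 1.524, -0, 1.275, -0.146], TCP at [0.122, -0.511, 0.231] pointing down, gripper open.
Joint ranges: [-2.53, 2.53], [-0.77, 2.02], [0.04, 2.7], [-1, 4.14], [0.28, 2.66], [-3.11, 3.11]. Speed limits (rad/s): [2.57, 2.57, 3.14, 3.14, 3.14, 3.14].

INTERFACE

Orientations are given as [roll, pitch, yaw] about the fixed x, y, z axes, in that order (R = Rz(yaw) Ry(pitch) Rx(roll)).
In Python, from plant import arm, eyes gives the robot as it stands.
- The arm moves only by the tool servo_tool, never from a script. Its argument "increments" is text: rows parted by semicolons, each of 5 numbers parted by spaces: the shift along the tool's x, y, z normalised to -1 to 1, where 1 is 0.4 m, then the turn about the tool's z normalised to -1 to 1, where 1 is 90 degrees, then the closure, from -1 (fully open) to 1 (shut), so that 0 is half open. A call has 1 to 8 rows; each row is the pose to reach, as a shift and turn from the pose commanded when the call began, along the tool's axes at that moment; what a row does not reach only later rows make up. A row lasts 1/8 s, in which the tool goes at most 62.5 mm and 10.7 degrees, less where a joint would pass 70% of its speed; a pose out of reach is approached as far as the arm can. A call with a number of a shift or a turn outside -1 to 1 is refused whole. A call with a gripper value outside its range is refused whole. The fingers move at their own pace and stop on an object; the grip force is fixed at half the most. Time passes only in rows, so rows that repeat a pose let the fingers close. It gives the time, the measured TCP pose, the force, the opening and the grip force at its end, in the units of the state.
- arm.read_state(): the state, without advancing time (a new reading comes with each control period).
- eyes.camera(name): name is "side" or "top"; returns a dict with "image" (480x640x3 uint8, red, green, blue), "depth" (480x640 float32, m along the optical axis (not along the pixel's ray), 0 where there is no reading), "K" (3x3 intrinsics, pixels), "T" (4x4, takes a point from camera to world coordinates). Camera axes: x right, y up, looking along -z (the intrinsics and any distortion apply to the point x, -y, -z); pixel columns grow to the right and rows downward; lengths in m; the calibration is good to about 2 mm. A picture is of the moment at which its call begins.
- arm.finish_job(): hands the job in; it is judged then, once.
The state is a dict: "time_s": time; "joints": joint angles; "dq": joint speeds; "joint_efforts": joint torques, N m; "tcp_pos": TCP position; "orientation": TCP orientation; "ft_force": force on the tool from outside, world axes, zero at the start; "wrist_torque": the same for the moment, N m; "grip_width": finger opening in m; "gripper_force": force on a finger pad.
Only numpy, scipy, OpenCV 4.12 (cv2) and the standard library are available. Lean on these libraries where they do the work, as an engineer would, in place of code of your own. Each camera call takes 0.05 s, during which the arm holds its last target. There are 200 camera calls.

TASK

Thread the wooden rod through the holes of all four wheels standing in the slotted rack until its tip gently meets the rack's end stop, without forcing it, then lift them out together as one stack on the rod. Hang the rod in the notches of the two posts of the drying stand, all four wheels hanging on it between the posts, and let go; leave the other things on the table where they are.

Things in the scene. Friction and masses are not known exactly. Their poses are not given: they have to be found in the camera images.
- rod: round wooden rod, 8 mm in diameter, 220 mm long, about 18 g, both ends alike: the last 14 mm taper to a flat tip 4 mm wide. It lies level in the rest at the start. Origin at its middle, y axis along the rod
- wheel1: one of four alike wooden toy wheels, 60 mm across, 10 mm thick, about 22 g, standing on edge in its rack slot, free to roll up to 10 mm either way along it and to lean a little. A plain 11 mm hole goes through its centre. Origin at the hole's centre, y axis along the axle. Wheels 1 to 4 stand at -57, -37, +37, +57 mm along the rack's y axis, each up to 6 mm to either side at the start
- wheel2: a wheel like wheel 1, same size, hole and axes; it is number 2 along the rack
- wheel3: a wheel like wheel 1, same size, hole and axes; it is number 3 along the rack
- wheel4: a wheel like wheel 1, same size, hole and axes; it is number 4 along the rack
- rack: fixed wooden rack, 88 mm (x) by 140 mm (y), base 8 mm thick, walls up to 30 mm above the table. Its four 12 mm wide slots run along its x axis, 80 mm long inside; the wheels' holes stand 38 mm above the table, clear of the walls. Origin under its centre; the rod goes in at the open +y end and travels along the rack's -y direction
- rack_gap (a point): point 38 mm above the rack's origin, in the 54 mm wide gap between the inner slots (2 and 3), where there is nothing but the base: the rod can be gripped here between the wheels. Axes as the rack's
- rack_tail (a point): point 38 mm high, 70 mm along the rack's -y axis, over the end of its base. Beyond it, on two low rails, an aluminium end stop 50 mm wide and 56 mm tall is locked across the rod's path. Its face is 95 to 119 mm from the rack's centre, set anew each time and not measured: it must be felt. It does not yield
- stand: fixed plywood drying stand: base 70 mm (x) by 190 mm (y), 10 mm thick, with two posts 30 mm wide and 8 mm thick at -85 and +85 mm along its y axis. Each post top has a flared notch, 10 mm wide, whose flat floor is 100 mm above the table; the flared lips reach 120 mm. The rod belongs in both notches, axis 104 mm above the table and parallel to the stand's y axis. Origin under its centre
- rest: fixed low wooden rest, 50 mm (x) by 110 mm (y), with notched uprights at -45 and +45 mm along its y axis, lips up to 46 mm above the table; the rod lies in the notches at the start, its axis 30 mm above the table, and overhangs the uprights by about 60 mm at either end. Origin under its centre
- tumbler: bystander, loose: steel drinking flask, 72 mm wide, 170 mm tall; origin under its centre
- stick_block: bystander, loose: 45 mm wooden block, 75 mm tall, with thin sticks standing in it up to 231 mm; origin under its centre
- mug: bystander, loose: white mug, 80 mm wide, 90 mm tall; origin under its centre
- tape: bystander, loose: roll of brown tape lying flat, 80 mm wide, 24 mm tall; origin under its centre
- sander: bystander, loose: cork sanding block 70 x 45 x 28 mm; origin under its centre
- disc: bystander, loose: plain wooden disc without a hole, lying flat, 72 mm wide, 8 mm thick; origin under its centre
- offcut: bystander, loose: wooden offcut 22 x 60 x 14 mm; origin under its centre

How it is judged:
On the way, in this order (a step that is already met when the one before it is completed fails the run):
1. the rod passes through all four wheels, still standing in the rack, and touches the end stop (x of wheel1 in the frame of rod between -0.005 and 0.005 m and z of wheel1 in the frame of rod between -0.005 and 0.005 m and y of wheel1 in the frame of rod between -0.1 and 0.1 m and x of wheel2 in the frame of rod between -0.005 and 0.005 m and z of wheel2 in the frame of rod between -0.005 and 0.005 m and y of wheel2 in the frame of rod between -0.1 and 0.1 m and x of wheel3 in the frame of rod between -0.005 and 0.005 m and z of wheel3 in the frame of rod between -0.005 and 0.005 m and y of wheel3 in the frame of rod between -0.1 and 0.1 m and x of wheel4 in the frame of rod between -0.005 and 0.005 m and z of wheel4 in the frame of rod between -0.005 and 0.005 m and y of wheel4 in the frame of rod between -0.1 and 0.1 m and height (world z) of each of wheel1, wheel2, wheel3, wheel4 below 0.048 m and contact force between rod and rack above 1 N), for 0.05 s.
2. all four wheels are lifted clear of the rack together on the rod (x of wheel1 in the frame of rod between -0.005 and 0.005 m and z of wheel1 in the frame of rod between -0.005 and 0.005 m and y of wheel1 in the frame of rod between -0.1 and 0.1 m and x of wheel2 in the frame of rod between -0.005 and 0.005 m and z of wheel2 in the frame of rod between -0.005 and 0.005 m and y of wheel2 in the frame of rod between -0.1 and 0.1 m and x of wheel3 in the frame of rod between -0.005 and 0.005 m and z of wheel3 in the frame of rod between -0.005 and 0.005 m and y of wheel3 in the frame of rod between -0.1 and 0.1 m and x of wheel4 in the frame of rod between -0.005 and 0.005 m and z of wheel4 in the frame of rod between -0.005 and 0.005 m and y of wheel4 in the frame of rod between -0.1 and 0.1 m and height (world z) of each of wheel1, wheel2, wheel3, wheel4 above 0.085 m), for 0.2 s.
At the end, for the whole second after the job is handed in: the rod lies in both notches of the stand (axis 99 to 109 mm high, within 8 mm and 0.1 rad of the notches' line, its middle within 20 mm of the stand's), all four wheels hang on it between the posts (rod axis within 5 mm of each hole's centre), at rest (x of wheel1 in the frame of rod between -0.005 and 0.005 m and z of wheel1 in the frame of rod between -0.005 and 0.005 m and y of wheel1 in the frame of rod between -0.1 and 0.1 m and x of wheel2 in the frame of rod between -0.005 and 0.005 m and z of wheel2 in the frame of rod between -0.005 and 0.005 m and y of wheel2 in the frame of rod between -0.1 and 0.1 m and x of wheel3 in the frame of rod between -0.005 and 0.005 m and z of wheel3 in the frame of rod between -0.005 and 0.005 m and y of wheel3 in the frame of rod between -0.1 and 0.1 m and x of wheel4 in the frame of rod between -0.005 and 0.005 m and z of wheel4 in the frame of rod between -0.005 and 0.005 m and y of wheel4 in the frame of rod between -0.1 and 0.1 m and height (world z) of rod between 0.099 and 0.109 m and x of rod in the frame of stand between -0.008 and 0.008 m and y of rod in the frame of stand between -0.02 and 0.02 m and angle between the y axis of rod and the y axis of stand, either way round below 0.1 rad and y of wheel1 in the frame of stand between -0.078 and 0.078 m and y of wheel2 in the frame of stand between -0.078 and 0.078 m and y of wheel3 in the frame of stand between -0.078 and 0.078 m and y of wheel4 in the frame of stand between -0.078 and 0.078 m and linear speed of rod below 0.03 m/s and linear speed of each of wheel1, wheel2, wheel3, wheel4 below 0.05 m/s); the robot touches nothing.
It fails at once if the rod is forced: pushed against a wheel or the rack with more than 30 N (contact force between rod and wheel1 above 30 N or contact force between rod and wheel2 above 30 N or contact force between rod and wheel3 above 30 N or contact force between rod and wheel4 above 30 N or contact force between rod and rack above 30 N).
It fails at once if another thing on the table is shifted by more than 30 mm (distance of any of tumbler, stick_block, mug, tape, sander, disc, offcut from where it was at the start of the episode above 0.03 m).
It also fails if it takes over 72 s, if anything falls off the work surface, if the arm or the gripper's body presses on something with over 40 N, if the wrist force passes 120 N, or if a joint passes its speed limit or range.

## Working session

There is one attempt and no reset: what is moved stays moved. The work goes in short steps, Python scripts to look and compute and a tool call to move; the robot and the scene stay as the last step left them, time stands still between calls to the robot, and variables do not carry over. Pictures are saved under pics/ and viewed, at most 10 in all, crops included, and the job is handed in when it is done.

Besides the shell and the picture viewer there is one more tool, called after ">>>" by a JSON object that holds its "op" and its "data". servo_tool: Moves the arm, as the interface text tells. Scaled input: -1 to 1 covers 0.4 m each way for a shift and 90 degrees each way for a turn. Its arguments: {"type":"object","properties":{"increments":{"type":"string"}},"required":["increments"]}

```bash
ls; mkdir -p pics
python3 - <<'E'
from plant import arm, eyes
import cv2,numpy as np
print(arm.read_state())
for n in("top","side"):
    c=eyes.camera(n); np.savez(f"pics/{n}0.npz",**c); cv2.imwrite(f"pics/{n}0.png",c["image"][:,:,::-1]); print(n,c["K"],c["T"])
E
```

```text
pics
{'time_s': 0.0, 'joints': array([-1.48200341e+00,  3.42743189e-01,  1.52506154e+00,  5.84209876e-06,
        1.27540263e+00, -1.45997952e-01]), 'dq': array([-0.00045139, -0.00100258,  0.00085434, -0.00121487, -0.00139623,
        0.00043383]), 'joint_efforts': array([ 3.00802685e-04, -4.33675289e+01, -2.46008277e+01, -1.90705200e-04,
        8.05345044e-03, -2.14416474e-05]), 'tcp_pos': array([ 0.12212238, -0.51016484,  0.23059981]), 'orientation': array([-3.13999594e+00, -2.40434316e-04,  2.34788973e-01]), 'ft_force': array([-0.90384905, -0.92436561, -0.01942659]), 'wrist_torque': array([ 0.00688685,  0.00953677, -0.03793094]), 'gripper_force': 0.0, 'grip_width': 0.08544229343132817}
top [[544.13564028   0.         321.81699108]
 [  0.         544.13564028 245.19770323]
 [  0.           0.           1.        ]] [[-7.41817266e-03  9.95685865e-01 -9.24912358e-02  3.95540621e-01]
 [-9.99940945e-01 -8.12075997e-03 -7.22221227e-03  5.20412122e-04]
 [-7.94215380e-03  9.24321981e-02  9.95687306e-01  1.58566126e+00]
 [ 0.00000000e+00  0.00000000e+00  0.00000000e+00  1.00000000e+00]]
side [[434.27958356   0.         324.01183414]
 [  0.         434.27958356 245.05095533]
 [  0.           0.           1.        ]] [[ 0.94874988  0.21473147 -0.2318708   0.32510523]
 [-0.31581347  0.67123718 -0.67059861 -0.63204643]
 [ 0.01164168  0.70945827  0.70465128  0.71644919]
 [ 0.          0.          0.          1.        ]]
```

View pics/top0.png

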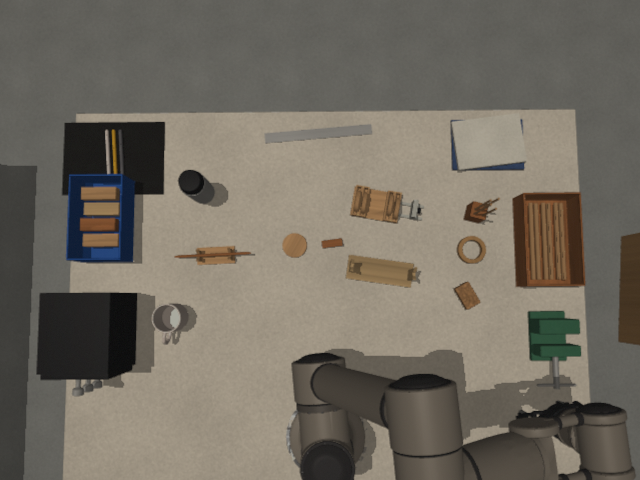

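View pics/side0.png

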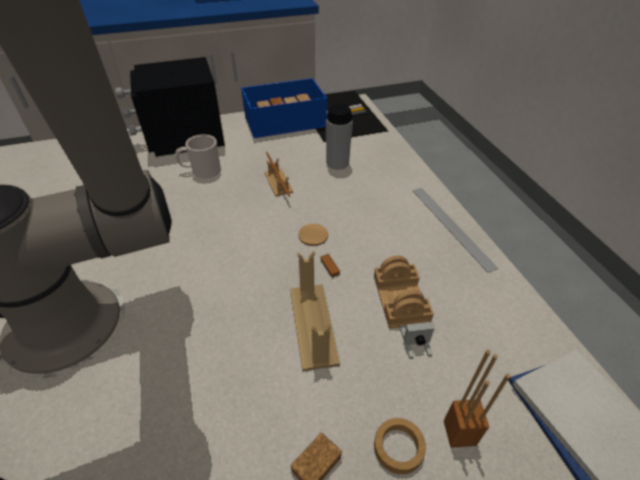

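The top view shows the rest and rod at about (213,256), the rack at (378,204) with its stop at (413,210) and the stand at (382,270). The side view shows the rack at (403,290) and the stand at (315,320). Next I'll take close crops and a metric rectified height/colour map.

```bash
cat > h.py <<'E'
import numpy as np,cv2
from plant import arm,eyes
def load(n): return dict(np.load(f"pics/{n}.npz"))
def cloud(c):
    d=c["depth"];v,u=np.mgrid[:480,:640];K=c["K"]
    p=np.stack([(u-K[0,2])/K[0,0]*d,-(v-K[1,2])/K[1,1]*d,-d],-1)
    return p@c["T"][:3,:3].T+c["T"][:3,3]
def ray(c,u,v,z):
    K,T=c["K"],c["T"];r=T[:3,:3]@np.array([(u-K[0,2])/K[0,0],-(v-K[1,2])/K[1,1],-1]);o=T[:3,3]
    return (o+r*(z-o[2])/r[2])
def proj(c,P):
    q=(np.asarray(P)-c["T"][:3,3])@c["T"][:3,:3];K=c["K"]
    return np.stack([K[0,0]*q[...,0]/-q[...,2]+K[0,2],K[1,1]*q[...,1]/q[...,2]+K[1,2]],-1)
E
python3 - <<'E'
from h import *
t=load("top0");s=load("side0")
for c in(t,s):
    P=cloud(c);m=(abs(P[...,2])<.02)&(c["depth"]>0)&(P[...,0]>.3)&(P[...,0]<.8)&(abs(P[...,1])<.5);print(np.median(P[m],0),P[m].std(0))
I=t["image"][:,:,::-1];f=lambda a,k:cv2.resize(a,None,fx=k,fy=k,interpolation=cv2.INTER_CUBIC)
a=f(I[180:225,345:430],9);b=f(I[235:275,170:255],9)  # rack, rest
cv2.imwrite("pics/a.png",np.vstack([a,b])[:600])
cv2.imwrite("pics/a.png",f(np.vstack([a,b]),.78))
J=s["image"][:,:,::-1];cv2.imwrite("pics/b.png",f(J[245:360,280:440],5))
P=cloud(t)
def blob(x,y,z0,z1,name,col=True):
    m=(P[...,0]>x[0])&(P[...,0]<x[1])&(P[...,1]>y[0])&(P[...,1]<y[1])&(P[...,2]>z0)&(P[...,2]<z1)
    q=P[m][:,:2].astype(np.float32);r=cv2.minAreaRect(q);print(name,len(q),np.round(r[0],4),np.round(r[1],4),round(r[2],2))
for n,(u,v) in dict(rest=(215,256),rack=(378,204),stop=(413,210),stand=(382,270)).items(): print(n,ray(t,u,v,.02))
np.set_printoptions(linewidth=250)
print((P[180:225:1,350:425:2,2]*1000).astype(int))
E
```

```text
[ 5.39195725e-01  6.72635629e-03 -4.72277878e-04] [0.14368997 0.28171412 0.00445815]
[ 0.53625131 -0.19297267 -0.00190052] [0.14248834 0.25523068 0.00357314]
rest [0.51215352 0.32070313 0.02      ]
rack [ 0.65995354 -0.15238668  0.02      ]
stop [ 0.64144654 -0.25362049  0.02      ]
stand [ 0.46795291 -0.16062353  0.02      ]
[[-2 -3  7 ...  0 -1  3]
 [-4 -2  0 ... -7  0  3]
 [-3  9 -5 ...  4 -1  5]
 ...
 [ 5  0  0 ...  2  4  1]
 [-2  0  0 ... -5  0  0]
 [ 2 -7 -2 ... -8  1 -2]]
```

View pics/a.png

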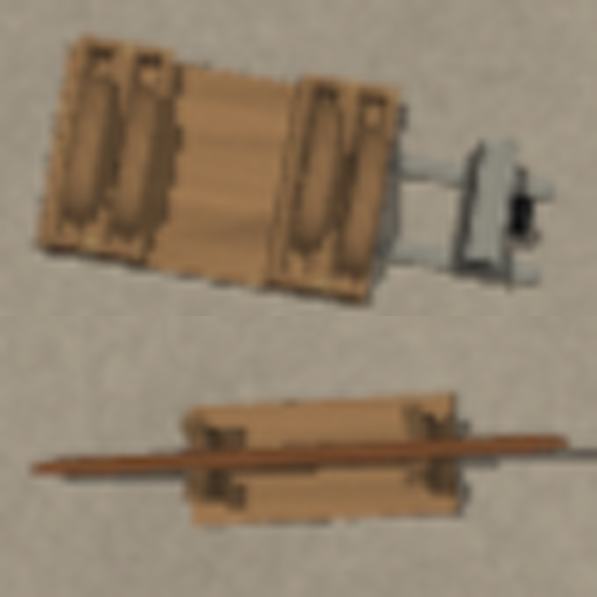

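View pics/b.png

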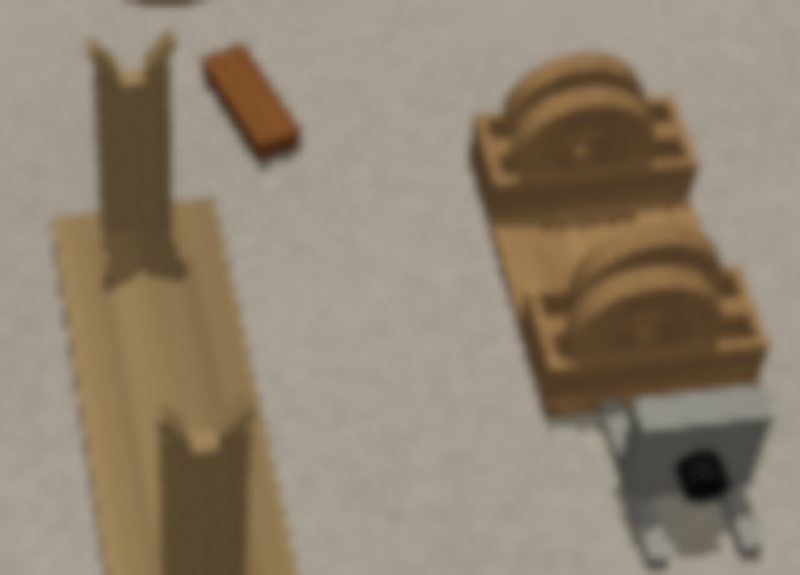

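Run:
```python
from h import *
t=load("top0");I=t["image"];k=8
U=cv2.resize(I,None,fx=k,fy=k,interpolation=cv2.INTER_CUBIC);
H=cv2.cvtColor(U,cv2.COLOR_RGB2HSV)
up=lambda x:(x+.5)/k-.5
for n,(u,v) in dict(table=(340,225),rack=(385,195),stand=(365,262),standshadow=(385,270),rod=(185,256),rest=(215,248),restsh=(215,262),stop=(414,208)).items(): print(n,H[int((v+.5)*k),int((u+.5)*k)])
lin=lambda d:np.degrees(np.arctan2(*d))
def mask(r,lo,hi,name):
    u0,u1,v0,v1=[x*k for x in r]
    m=cv2.inRange(H[v0:v1,u0:u1],lo,hi);m=cv2.morphologyEx(m,cv2.MORPH_OPEN,np.ones((7,7)))
    n,l,st,_=cv2.connectedComponentsWithStats(m);b=1+st[1:,4].argmax();m=(l==b).astype(np.uint8)
    c=max(cv2.findContours(m,0,1)[0],key=len)[:,0]+[u0,v0];return up(c.astype(float))
def rect(c,z,name):
    q=np.array([ray(t,*p,z)[:2] for p in c],np.float32);r=cv2.minAreaRect(q);print(name,np.round(r[0],4),np.round(r[1],4),round(r[2],2));return q
rect(mask((345,405,178,228),(5,75,40),(25,255,255),0),.015,"rack")
rect(mask((340,425,250,292),(10,65,40),(30,255,255),0),.01,"stand")
rect(mask((190,242,240,270),(5,75,40),(25,255,255),0),.015,"rest?")
q=rect(mask((170,260,245,265),(0,140,40),(11,255,255),0),.030,"rod")
vx,vy,x,y=cv2.fitLine(q,1,0,.01,.01).ravel();print("rod line",vx,vy,x,y,"ends",q[q[:,1].argmin()],q[q[:,1].argmax()])
P=cloud(t)
m=(P[...,2]>.09)&(P[...,0]>.4)&(P[...,0]<.55)&(P[...,1]<-.02)&(P[...,1]>-.3);print("posts",m.sum(),np.round(P[m],3)[:,:3].tolist())
```

```text
table [ 18  42 156]
rack [ 15 124 146]
stand [ 18 109 119]
standshadow [ 17 109 131]
rod [ 13 159 117]
rest [ 15 126 152]
restsh [ 15 125 153]
stop [ 24  27 140]
rack [ 0.6621 -0.146 ] [0.1407 0.0938] 79.67
stand [ 0.466  -0.1598] [0.2028 0.0715] 81.41
rest? [0.5154 0.3202] [0.0511 0.151 ] 2.41Traceback (most recent call last):
  File "<stdin>", line 18, in <module>
  File "<stdin>", line 11, in mask
ValueError: attempt to get argmax of an empty sequence
```

Run:
```python
from h import *
np.set_printoptions(linewidth=220,suppress=True)
t=load("top0");s=load("side0");k=8
U=cv2.resize(t["image"],None,fx=k,fy=k,interpolation=cv2.INTER_CUBIC);H=cv2.cvtColor(U,cv2.COLOR_RGB2HSV)
m=cv2.inRange(H,(3,148,30),(17,255,255));m[:245*k]=0;m[265*k:]=0;m[:,:168*k]=0;m[:,260*k:]=0
n,l,st,_=cv2.connectedComponentsWithStats(m);b=1+st[1:,4].argmax();v,u=np.nonzero(l==b);print(st[b])
q=np.array([ray(t,(a+.5)/k-.5,(c+.5)/k-.5,.03)[:2] for a,c in zip(u[::5],v[::5])],np.float32)
d=cv2.fitLine(q,1,0,.01,.01).ravel();pr=(q-d[2:])@d[:2];print("rod",d,"len",np.ptp(pr),"mid",d[2:]+d[:2]*(pr.min()+pr.max())/2,"yaw",np.degrees(np.arctan2(-d[0],d[1])))
print("notch side",ray(s,306.4,261,.1),ray(s,321,333,.1))
yaw=np.radians(-10.33);ex=np.array([np.cos(yaw),np.sin(yaw),0]);ey=np.array([-ex[1],ex[0],0]);o=np.array([.6621,-.146,0])
def prof(c,P):
    px=proj(c,P).astype(np.float32);g=cv2.cvtColor(c["image"],cv2.COLOR_RGB2GRAY).astype(np.float32)
    return cv2.remap(g,px[:,0].reshape(1,-1),px[:,1].reshape(1,-1),cv2.INTER_CUBIC)[0]
xs=np.arange(-46,47,2.)*1e-3;print("x",(xs*1000).astype(int))
for i,y in zip((1,2,3,4),(-57,-37,37,57)):
    a=sum(prof(t,o+np.outer(xs,ex)+ey*(y+dy)*1e-3+[0,0,.038]) for dy in(-2,0,2))/3
    print(i,a.astype(int))
for i,y in((1,-57),(3,37)):
  for z in(.038,.042,.048,.054):
    print("side",i,z,prof(s,o+np.outer(xs,ex)+ey*(y-5)*1e-3+[0,0,z]).astype(int))
```

```text
[1411 2020  580   38 7164]
rod [ 0.04447252 -0.9990106   0.5160236   0.3274033 ] len 0.20712233 mid [0.5160337  0.32717603] yaw -177.45107
notch side [ 0.48150599 -0.07665692  0.1       ] [ 0.45720306 -0.24197312  0.1       ]
x [-46 -44 -42 -40 -38 -36 -34 -32 -30 -28 -26 -24 -22 -20 -18 -16 -14 -12 -10  -8  -6  -4  -2   0   2   4   6   8  10  12  14  16  18  20  22  24  26  28  30  32  34  36  38  40  42  44  46]
1 [ 88 112 115  97  76  66  70  77  84  88  93  99 101 103 102 102 102 103 104 102 101 100  99  97  97  97  96  94  95  94  92  91  88  84  80  87 100 106 105  88  68  73  96 116 133 144 145]
2 [ 89 106 116 115 115 109  93  75  65  68  74  82  87  90  95  98  99 102 104 105 106 106 106 101  99 100 102 101  99  98  97  95  94  92  92  92  88  83  79  68  60  68  89 115 135 147 149]
3 [ 81 105 106  94  79  70  70  77  85  91  96  99 103 105 106 107 109 110 109 107 106 107 107 107 107 106 104 101  98  97  97  95  93  88  83  84  98 111 111  92  66  61  87 116 135 144 146]
4 [ 79 105 107 107  96  80  69  70  78  85  91  95  99 103 105 108 109 110 109 109 108 106 107 108 109 108
[... 1009 characters left out ...]
64  63  62  63  64  65  65  66  66  67  66  67  71  77  82  85  84  89 103 122 137 146 152]
side 3 0.042 [ 94 114 120 115 109  97  82  75  72  71  71  70  69  68  67  67  67  68  69  71  73  73  69  66  64  64  63  63  63  64  65  65  65  64  66  72  86 103 109 110 110 114 122 137 147 152 153]
side 3 0.048 [110 113 107 104 101  93  85  83  84  82  77  72  70  68  67  66  65  66  66  67  69  69  68  68  66  63  62  63  64  65  65  64  63  66  70  80  93 101 104 107 116 129 143 152 154 155 155]
side 3 0.054 [101  82  70  66  68  73  80  89  96  99  96  89  80  75  71  67  65  63  62  64  63  64  63  62  62  61  61  63  64  64  65  69  74  76  74  69  66  67  78 102 126 144 154 157 157 156 156]
```

```bash
cat >> h.py <<'E'
def mv(x,y,z,yawdeg,st=None):
    st=st or arm.read_state();p=st["tcp_pos"];w=st["orientation"][2];d=np.array([x,y,z])-p
    a=[d[0]*np.cos(w)+d[1]*np.sin(w),d[0]*np.sin(w)-d[1]*np.cos(w),-d[2]]
    t=(-(yawdeg-np.degrees(w))+180)%360-180
    print("tcp",np.round(p,4),"yaw",round(np.degrees(w),2),"rpy",np.round(st["orientation"],4),"-> ",np.round(np.array(a)/.4,4),round(t/90,4))
def rk(x,y,z=0):
    w=np.radians(-10.33);return np.array([.6621,-.146,z])+np.array([np.cos(w)*x-np.sin(w)*y,np.sin(w)*x+np.cos(w)*y,0])
E
python3 -c "
from h import *
mv(.45,-.2,.23,92.55)"
```

```text
tcp [ 0.1221 -0.5102  0.2307] yaw 13.45 rpy [-3.1402e+00 -2.0000e-04  2.3480e-01] ->  [ 0.9776 -0.5637  0.0017] -0.8789
```

>>> {"op": "servo_tool", "data": {"increments": "0.975 -0.565 0 -0.88 -1;0.975 -0.565 0 -0.88 -1;0.975 -0.565 0 -0.88 -1;0.975 -0.565 0 -0.88 -1;0.975 -0.565 0 -0.88 -1;0.975 -0.565 0 -0.88 -1;0.975 -0.565 0 -0.88 -1;0.975 -0.565 0 -0.88 -1"}}

```text
time_s: 1.1
tcp_pos: [0.4508, -0.1971, 0.2309]
orientation: [-3.141, -0.001, 1.625]
ft_force: [-0.8, -0.3, 0.9]
grip_width: 0.0853
gripper_force: 0.0
```

```bash
python3 -c "
from h import *
d=np.array([-.0445,.999]);g=np.array([.516,.3265])+d*.085;print(g)
mv(*g,.12,92.55)"
```

```text
[0.5122175 0.411415 ]
tcp [ 0.4508 -0.1971  0.2309] yaw 93.12 rpy [-3.1414e+00 -9.0000e-04  1.6253e+00] ->  [1.5106 0.2363 0.2772] 0.0064
```

>>> {"op": "servo_tool", "data": {"increments": "1 0.236 0 0.006 -1;1 0.236 0 0.006 -1;1 0.236 0 0.006 -1;1 0.236 0 0.006 -1;1 0.236 0 0.006 -1;1 0.236 0 0.006 -1;1 0.236 0 0.006 -1"}}

```text
time_s: 1.98
tcp_pos: [0.5244, 0.2068, 0.2307]
orientation: [-3.141, -0.0, 1.61]
ft_force: [-0.2, -0.4, -0.4]
grip_width: 0.0851
gripper_force: 0.0
```

>>> {"op": "servo_tool", "data": {"increments": "0.51 0 0 0 -1;0.51 0 0.1 0 -1;0.51 0 0.27 0 -0.3;0.51 0 0.27 0 -0.3;0.51 0 0.27 0 -0.3;0.51 0 0.27 0 -0.3"}}

```text
time_s: 2.72
tcp_pos: [0.5175, 0.4074, 0.1237]
orientation: [3.141, 0.0, 1.608]
ft_force: [-0.3, 0.4, 0.4]
grip_width: 0.0555
gripper_force: 0.0
```

```bash
python3 -c "
from h import *
d=np.array([-.0445,.999]);g=np.array([.516,.3265])+d*.085
mv(*g,.013,92.55)
for n in('top','side'):
    c=eyes.camera(n);np.savez(f'pics/{n}1.npz',**c)
    p=proj(c,[[*g,.03],[*arm.read_state()['tcp_pos']]]);print(n,p)
    if n=='side':
        u,v=p.mean(0).astype(int);cv2.imwrite('pics/c.png',cv2.resize(c['image'][max(v-60,0):v+60,u-80:u+80,::-1],None,fx=5,fy=5,interpolation=2))
"
```

```text
tcp [0.5175 0.4074 0.1237] yaw 92.12 rpy [3.1412e+00 4.0000e-04 1.6079e+00] ->  [ 0.0106 -0.0128  0.2767] -0.0047
top [[182.75279637 255.97672905]
 [175.13938328 251.23365755]]
side [[267.37175628 155.28722479]
 [267.14112874 125.21731779]]
```

View pics/c.png

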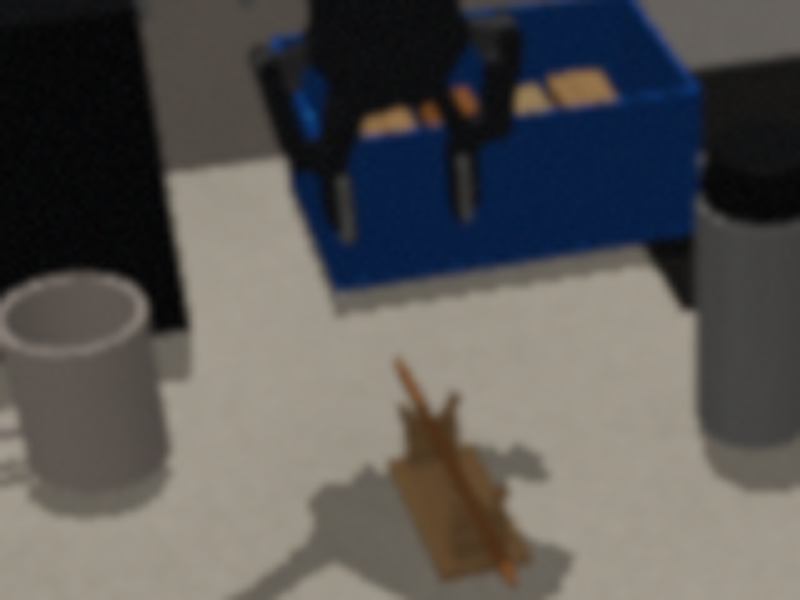

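The side view shows the open fingers, centred at crop (404,225), directly over the rod's far part, whose end is at crop (398,362). I'm descending and gripping.

>>> {"op": "servo_tool", "data": {"increments": "0.01 -0.0128 0.14 -0.005 -0.3;0.01 -0.0128 0.275 -0.005 -0.3;0.01 -0.0128 0.277 -0.005 -0.3;0.01 -0.0128 0.277 -0.005 1;0.01 -0.0128 0.277 -0.005 1;0.01 -0.0128 0.277 -0.005 1;0.01 -0.0128 0.277 -0.005 1;0.01 -0.0128 0.277 -0.005 1"}}

```text
time_s: 3.82
tcp_pos: [0.5129, 0.4122, 0.0137]
orientation: [3.139, -0.001, 1.616]
ft_force: [1.5, 2.4, 5.4]
grip_width: 0.006
gripper_force: 58.9
```

>>> {"op": "servo_tool", "data": {"increments": "0 0 -0.05 0 1;0 0 -0.15 0 1;0 0 -0.25 0 1;0 0 -0.25 0 1"}}

```text
time_s: 4.32
tcp_pos: [0.5132, 0.4125, 0.1171]
orientation: [3.136, -0.003, 1.615]
ft_force: [-0.8, 0.7, -0.6]
grip_width: 0.0056
gripper_force: 58.8
```

```bash
python3 -c "
from h import *
mv(*rk(-.003,.30),.12,79.67)
s=arm.read_state();print(s['grip_width'],s['ft_force'])
out=[]
for n in('top','side'):
    c=eyes.camera(n);np.savez(f'pics/{n}2.npz',**c)
    p=s['tcp_pos'];d=np.array([-.0445,.999,0]);L=proj(c,[p-[0,0,-.017]-d*k for k in(-.025,0,.195)]);print(n,L)
    u,v=L.mean(0).astype(int);u=max(u,80);out.append(cv2.resize(c['image'][max(v-50,0):max(v-50,0)+100,u-80:u+80,::-1],(480,300),interpolation=2)); print(u,v)
cv2.imwrite('pics/d.png',np.vstack(out))
"
```

```text
Traceback (most recent call last):
  File "h.py", line 15, in mv
    st=st or arm.read_state();p=st["tcp_pos"];w=st["orientation"][2];d=np.array([x,y,z])-p
                                ~~^^^^^^^^^^^
TypeError: 'float' object is not subscriptable
```

```bash
python3 -c "
from h import *
mv(*rk(-.003,.30)[:2],.12,79.67)
s=arm.read_state();print(s['grip_width'],s['ft_force'])
out=[]
for n in('top','side'):
    c=eyes.camera(n);np.savez(f'pics/{n}2.npz',**c)
    p=s['tcp_pos'];d=np.array([-.0445,.999,0]);L=proj(c,[p-[0,0,-.017]-d*k for k in(-.025,0,.195)]);print(n,L)
    u,v=L.mean(0).astype(int);u=max(u,80);out.append(cv2.resize(c['image'][max(v-50,0):max(v-50,0)+100,u-80:u+80,::-1],(480,300),interpolation=2)); print(u,v)
cv2.imwrite('pics/d.png',np.vstack(out))
"
```

```text
tcp [0.5132 0.4125 0.1171] yaw 92.56 rpy [ 3.1361 -0.0033  1.6155] ->  [-0.6788  0.4696 -0.0072] 0.1432
0.0056300655786560416 [-0.77901381  0.71098472 -0.58224746]
top [[162.85641114 253.29583721]
 [172.15794414 252.80755337]
 [244.74381694 248.99715905]]
193 251
side [[262.00042103 117.12373916]
 [264.47883462 121.51295873]
 [286.54518957 160.59202019]]
271 133
```

View pics/d.png

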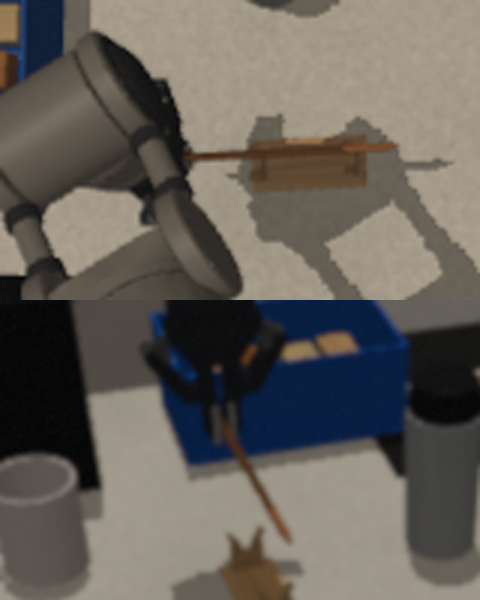

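```bash
cat >> h.py <<'E'
def rodline(c,box,k=6):
    u0,u1,v0,v1=box;U=cv2.resize(c["image"][v0:v1,u0:u1],None,fx=k,fy=k,interpolation=cv2.INTER_CUBIC);H=cv2.cvtColor(U,cv2.COLOR_RGB2HSV)
    m=cv2.inRange(H,(3,146,45),(17,255,255));n,l,st,_=cv2.connectedComponentsWithStats(m);b=1+st[1:,4].argmax();v,u=np.nonzero(l==b)
    q=np.stack([(u+.5)/k-.5+u0,(v+.5)/k-.5+v0],1).astype(np.float32);d=cv2.fitLine(q,1,0,.01,.01).ravel()
    s=(q-d[2:])@d[:2];return d[2:]+d[:2]*s.min(),d[2:]+d[:2]*s.max()
def rodir(c,p):
    K=c["K"];return c["T"][:3,:3]@np.array([(p[0]-K[0,2])/K[0,0],-(p[1]-K[1,2])/K[1,1],-1])
def rod3d(a,ba,b,bb):
    A,B=rodline(a,ba),rodline(b,bb);n1=np.cross(rodir(a,A[0]),rodir(a,A[1]));n2=np.cross(rodir(b,B[0]),rodir(b,B[1]))
    d=np.cross(n1,n2);d/=np.linalg.norm(d);d*=np.sign(d[1]) # +y direction
    o1,o2=a["T"][:3,3],b["T"][:3,3];p=np.linalg.lstsq(np.array([n1/np.linalg.norm(n1),n2/np.linalg.norm(n2),d]),[n1@o1/np.linalg.norm(n1),n2@o2/np.linalg.norm(n2),0],rcond=None)[0]
    def on(o,r): # point of line nearest to ray
        r=r/np.linalg.norm(r);s=np.linalg.lstsq(np.stack([d,-r],1),o-p,rcond=None)[0];return p+d*s[0]
    ea=[on(o1,rodir(a,x)) for x in A];eb=[on(o2,rodir(b,x)) for x in B]
    print("px",np.round(A,1).tolist(),np.round(B,1).tolist(),"\ndir",np.round(d,4),"ends top",np.round(ea,4).tolist(),"side",np.round(eb,4).tolist());return d,p
E
python3 -c "
from h import *
t=load('top2');s=load('side2')
d,p=rod3d(t,(172,250,240,260),s,(262,300,120,168))
for y in(.4125,.2175): print(p+d*(y-p[1])/d[1])
print(arm.read_state()['tcp_pos'])
"
```

```text
px [[174.10000610351562, 253.0], [243.89999389648438, 249.3000030517578]] [[264.79998779296875, 123.69999694824219], [273.1000061035156, 138.89999389648438]] 
dir [-0.0485  0.9983  0.0315] ends top [[0.513, 0.4086, 0.1295], [0.522, 0.2215, 0.1236]] side [[0.5129, 0.4091, 0.1295], [0.5167, 0.3324, 0.1271]]
[0.51276871 0.4125     0.12961172]
[0.52223805 0.2175     0.12345926]
[0.51135583 0.41132062 0.11289244]
```

```bash
python3 -c "
from h import *
t=eyes.camera('top');s=eyes.camera('side')
H=cv2.cvtColor(s['image'],cv2.COLOR_RGB2HSV);print(H[128:166:4,262:296:2].tolist()[5])
import h
src=open('h.py').read().replace('(3,146,45),(17','(2,125,30),(18');open('h.py','w').write(src);import importlib;importlib.reload(h)
d,p=h.rod3d(t,(172,250,240,260),s,(262,300,122,166))
for y in(.4125,.2025): print(p+d*(y-p[1])/d[1])
st=arm.read_state();print(st['tcp_pos'],st['orientation'])
mv(*rk(-.003,.30)[:2],.12,79.67)
"
```

```text
[[21, 31, 156], [20, 33, 156], [19, 31, 157], [20, 32, 157], [20, 32, 157], [20, 32, 157], [18, 33, 155], [16, 57, 117], [13, 106, 91], [19, 37, 144], [20, 32, 158], [20, 32, 158], [19, 31, 158], [21, 31, 156], [21, 31, 155], [20, 32, 157], [21, 31, 157]]
px [[174.10000610351562, 253.89999389648438], [244.89999389648438, 250.0]] [[264.20001220703125, 123.69999694824219], [273.20001220703125, 140.6999969482422]] 
dir [-0.0509  0.9974  0.051 ] ends top [[0.5105, 0.408, 0.1317], [0.5201, 0.219, 0.122]] side [[0.5106, 0.4059, 0.1316], [0.5148, 0.3236, 0.1274]]
[0.51023482 0.4125     0.13194942]
[0.52095045 0.2025     0.1212024 ]
[0.51091871 0.41096544 0.11128   ] [-3.13891413e+00  1.54407458e-03  1.61550363e+00]
tcp [0.5109 0.411  0.1113] yaw 92.56 rpy [-3.1389e+00  1.5000e-03  1.6155e+00] ->  [-0.6751  0.4754 -0.0218] 0.1432
```

```bash
sed -i 's/(2,125,30),(18/(2,S,30),(19/; s/def rodline(c,box,k=6)/def rodline(c,box,k=6,S=125)/; s/B=rodline(a,ba),rodline(b,bb)/B=rodline(a,ba),rodline(b,bb,S=75)/' h.py; python3 -c "
from h import *
for i in range(2):
  t=eyes.camera('top');s=eyes.camera('side')
  d,p=rod3d(t,(172,250,240,260),s,(262,300,122,169))
  for y in(.4125,.2025): print(p+d*(y-p[1])/d[1])
  st=arm.read_state();print(st['tcp_pos'],st['orientation'])
"
```

```text
px [[174.8000030517578, 254.10000610351562], [245.3000030517578, 250.1999969482422]] [[263.5, 123.0], [286.79998779296875, 164.6999969482422]] 
dir [-0.0479  0.9988  0.0076] ends top [[0.51, 0.4062, 0.1313], [0.5191, 0.217, 0.1298]] side [[0.5098, 0.4105, 0.1313], [0.5195, 0.2076, 0.1298]]
[0.50967951 0.4125     0.13131039]
[0.51974808 0.2025     0.12972286]
[0.51111994 0.41105413 0.11104371] [-3.13899589e+00  1.50299631e-03  1.61547008e+00]
px [[174.8000030517578, 254.0], [245.3000030517578, 250.10000610351562]] [[263.70001220703125, 123.30000305175781], [286.8999938964844, 164.60000610351562]] 
dir [-0.0474  0.9989  0.0046] ends top [[0.5102, 0.4062, 0.1313], [0.5192, 0.2169, 0.1304]] side [[0.5101, 0.4088, 0.1313], [0.5197, 0.2069, 0.1304]]
[0.50990456 0.4125     0.1313482 ]
[0.51986866 0.2025     0.13038014]
[0.51142414 0.41123446 0.11137721] [-3.13978430e+00  1.10115345e-03  1.61551018e+00]
```

```bash
python3 -c "
from h import *
t=load('top0');print('flask',ray(t,191,182,.17),'rackpre',rk(-.002,.282))
mv(*rk(-.002,.282)[:2],.10,79.5)
"
```

```text
flask [0.69783803 0.35575581 0.17      ] rackpre [0.71069991 0.13178778 0.        ]
tcp [0.5114 0.4112 0.1114] yaw 92.56 rpy [-3.1398e+00  1.1000e-03  1.6155e+00] ->  [-0.7202  0.4665  0.0284] 0.1451
```

>>> {"op": "servo_tool", "data": {"increments": "-0.15 0.02 0 0 1;-0.3 0.05 0 0 1;-0.45 0.1 0.028 0.05 1;-0.58 0.2 0.028 0.1 1;-0.68 0.32 0.028 0.145 1;-0.72 0.42 0.028 0.145 1;-0.72 0.4665 0.028 0.145 1;-0.72 0.4665 0.028 0.145 1"}}

```text
time_s: 5.72
tcp_pos: [0.7116, 0.1316, 0.0999]
orientation: [-3.14, 0.0, 1.387]
ft_force: [-0.9, 0.2, -0.0]
grip_width: 0.0057
gripper_force: 58.8
```

>>> {"op": "servo_tool", "data": {"increments": "0 0 0.1 0 1;0 0 0.155 0 1;0 0 0.155 0 1;0 0 0.155 0 1"}}

```text
time_s: 6.22
tcp_pos: [0.7114, 0.1326, 0.0406]
orientation: [3.14, -0.0, 1.388]
ft_force: [-0.2, 0.4, -0.3]
grip_width: 0.0053
gripper_force: 58.8
```

```bash
python3 -c "
from h import *
t=eyes.camera('top');s=eyes.camera('side');np.savez('pics/top3.npz',**t);np.savez('pics/side3.npz',**s)
st=arm.read_state();print(st['tcp_pos'],st['orientation'],st['ft_force'])
mv(*rk(-.002,.282)[:2],.0385,79.5)
d=np.array([np.cos(1.389),np.sin(1.389),0])
for c,n in((t,'top'),(s,'side')): print(n,proj(c,[st['tcp_pos']+[0,0,.019]-d*k for k in(0,.02,.197)]))
I=[]
for c,(u,v) in((t,(320,200)),(s,(380,265))): I.append(cv2.resize(c['image'][v-50:v+50,u-66:u+67,::-1],(798,600),interpolation=2)[:,:])
cv2.imwrite('pics/e.png',cv2.resize(np.hstack(I),(800,300),interpolation=3))
"
```

```text
[0.71190184 0.13244426 0.04113133] [ 3.13890502e+00 -6.08419580e-04  1.38809249e+00] [ 0.19299829 -0.85754354  0.22720713]
tcp [0.7119 0.1324 0.0411] yaw 79.53 rpy [ 3.1389e+00 -6.0000e-04  1.3881e+00] ->  [-0.0022 -0.0027  0.0066] 0.0004
top [[278.91354988 184.46153593]
 [285.82061776 185.65171029]
 [347.13393263 196.21676283]]
side [[372.09459074 191.79446211]
 [373.88613052 196.86113754]
 [392.10572751 248.38820116]]
```

View pics/e.png

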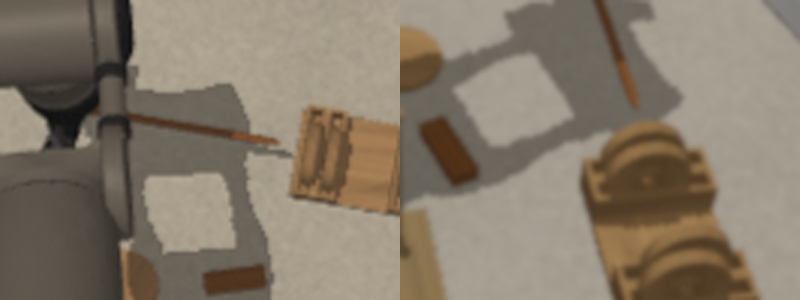

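The picture shows the rod level with its tip just short of wheel 4: (277,142) in the left (top) half and (634,104) in the right (side) half. I'm measuring its line in the rack frame.

```bash
cat >> h.py <<'E'
def torack(P):
    w=np.radians(-10.33);q=np.asarray(P)-[.6621,-.146,0];return np.array([q[0]*np.cos(w)+q[1]*np.sin(w),-q[0]*np.sin(w)+q[1]*np.cos(w),q[2]])*1000
E
python3 -c "
from h import *
t=load('top3');s=load('side3')
d,p=rod3d(t,(288,351,180,205),s,(366,400,200,252))
dr=torack(p+d*.1)-torack(p);dr/=dr[1]
for y in(260,100,57,37,-37,-57): r=torack(p);print(y,np.round(r+dr*(y-r[1]),1))
print('tcp',torack([.7119,.1324,.0411]))
"
```

```text
px [[295.8999938964844, 188.39999389648438], [344.8999938964844, 196.8000030517578]] [[374.1000061035156, 199.1999969482422], [392.3999938964844, 250.5]] 
dir [ 0.1839  0.9828 -0.0178] ends top [[0.6988, 0.0837, 0.0673], [0.6729, -0.0547, 0.0698]] side [[0.7012, 0.0965, 0.067], [0.6689, -0.076, 0.0702]]
260 [ -5.  260.   66.8]
100 [ -5.7 100.   69.6]
57 [-5.9 57.  70.4]
37 [-6.  37.  70.8]
-37 [ -6.4 -37.   72.1]
-57 [ -6.5 -57.   72.4]
tcp [ -0.92914482 282.81749714  41.1       ]
```

>>> {"op": "servo_tool", "data": {"increments": "0 0 0.03 0 1;0 0 0.055 0 1;0 0 0.055 0 1;0 0 0.055 0 1"}}

```text
time_s: 6.82
tcp_pos: [0.7112, 0.1322, 0.0171]
orientation: [-3.141, 0.0, 1.388]
ft_force: [1.1, 0.6, -0.4]
grip_width: 0.0055
gripper_force: 58.8
```

```bash
python3 -c "
from h import *
t=eyes.camera('top');s=eyes.camera('side');np.savez('pics/top4.npz',**t);np.savez('pics/side4.npz',**s)
st=arm.read_state();print(st['tcp_pos'],st['orientation'],st['ft_force'],torack(st['tcp_pos']))
np.set_printoptions(suppress=True,precision=2)
d=np.array([np.cos(1.3895),np.sin(1.3895),0]);R=lambda c,ks:proj(c,[st['tcp_pos']+[0,0,.019]-d*k for k in ks])
for c,n,b in((t,'top',(296,351,180,210)),(s,'side',(366,400,208,266))):
  U=c['image'][b[2]:b[3],b[0]:b[1]].astype(float)
  # per-column/row centroid of 'red-minus-blue' saturation
  w=U[...,0]-U[...,2]; 
  H=cv2.cvtColor(c['image'],cv2.COLOR_RGB2HSV)[b[2]:b[3],b[0]:b[1]].astype(float)
  w=np.clip(H[...,1]-60,0,None)
  if n=='top': pts=[(b[0]+j,b[2]+(w[:,j]*np.arange(w.shape[0])).sum()/w[:,j].sum(),w[:,j].sum()) for j in range(w.shape[1]) if w[:,j].sum()>40]
  else: pts=[(b[0]+(w[i]*np.arange(w.shape[1])).sum()/w[i].sum(),b[2]+i,w[i].sum()) for i in range(w.shape[0]) if w[i].sum()>40]
  pts=np.array(pts);print(n,len(pts),pts[::6].tolist(),pts[-3:].tolist());print('pred',R(c,[.05,.1,.15,.2]))
  f=cv2.fitLine(pts[:,:2].astype(np.float32),2,0,.01,.01).ravel();print('fit',f)
  for y in(57,37,-37,-57):
    for x in(-6,0,6):
      q=proj(c,rk(x/1e3,y/1e3,.038));e=q-f[2:];print(y,x,q,'perp',f[0]*e[1]-f[1]*e[0],end=' | ')
    print()
f=f;print('holes side');
for h in((396.4,275),(409,311.6)): e=np.array(h)-f[2:];print(f[0]*e[1]-f[1]*e[0])
"
```

```text
[0.71145212 0.13215451 0.01759551] [ 3.14094365e+00 -7.20671199e-05  1.38775491e+00] [-0.06445169 -1.10751545  0.30291362] [ -1.32574507 282.49567515  17.5955063 ]
top 50 [[297.0, 190.03508771929825, 114.0], [303.0, 191.24117647058824, 170.0], [309.0, 192.21153846153845, 156.0], [315.0, 193.23926380368098, 163.0], [321.0, 194.34319526627218, 169.0], [327.0, 195.3470588235294, 170.0], [333.0, 196.39148936170213, 235.0], [339.0, 197.5211267605634, 213.0], [345.0, 198.50757575757575, 132.0]] [[344.0, 198.42307692307693, 130.0], [345.0, 198.50757575757575, 132.0], [346.0, 198.71830985915494, 71.0]]
pred [[296.74 189.2 ]
 [313.78 192.13]
 [330.86 195.06]
 [347.96 198.  ]]
fit [  0.99   0.17 321.5  194.41]
57 -6 [356.45 200.92] perp 0.41760182585486394 | 57 0 [356.8  198.89] perp -1.6418580768961144 | 57 6 [357.15 196.86] perp -3.6999028701381236 | 
37 -6 [363.31 202.09] perp 0.39555735415037674 | 37 0 [363.66 200.06] perp -1.6645182949969781 | 37 6 [364.   198.03] perp -3.723177983255829 | 
-37 -6 [388.74 206.44] perp 0.31387661140003864 | -37 0 [389.07 204.4 ] perp -1.7484805039334503 | 
[... 708 characters left out ...]
6.28]
 [385.52 241.16]
 [391.04 257.14]]
fit [  0.33   0.94 383.53 236.5 ]
57 -6 [392.05 265.52] perp 1.617083708371343 | 57 0 [394.8  265.25] perp -1.0661871606784707 | 57 6 [397.55 264.97] perp -3.745694274723922 | 
37 -6 [394.45 272.52] perp 1.6876124821968794 | 37 0 [397.24 272.24] perp -1.037153392896128 | 37 6 [400.03 271.96] perp -3.758038318578979 | 
-37 -6 [404.   300.44] perp 1.9686763514935635 | -37 0 [406.96 300.12] perp -0.9214573244618585 | -37 6 [409.9 299.8] perp -3.8072251908541865 | 
-57 -6 [406.79 308.58] perp 2.05059028887824 | -57 0 [409.79 308.25] perp -0.8877404633574564 | -57 6 [412.78 307.92] perp -3.821558733194795 | 
holes side
0.6730819285036187
0.9696520269037201
```

Run:
```python
from h import *
np.set_printoptions(linewidth=220,suppress=True)
s=load("side0");t=load("top0")
def prof(c,P):
    px=proj(c,P).astype(np.float32);g=cv2.cvtColor(c["image"],cv2.COLOR_RGB2GRAY).astype(np.float32)
    return cv2.remap(g,px[:,0].reshape(1,-1),px[:,1].reshape(1,-1),cv2.INTER_CUBIC)[0]
xs=np.arange(-40,41,2.);print("x",xs.astype(int))
for i,y in((1,-57),(2,-37),(3,37),(4,57)):
  for z in(56,60,64):
    print(i,z,round((900-(z-38)**2)**.5,1),prof(s,np.array([rk(x/1e3,(y-5)/1e3,z/1e3) for x in xs])).astype(int))
# top view: tread crest just at slot centre, z = rim height near ends (z 40): red-blue contrast across
c=cv2.cvtColor(t["image"],cv2.COLOR_RGB2HSV)
for i,y in((1,-57),(2,-37),(3,37),(4,57)):
    px=proj(t,np.array([rk(x/1e3,y/1e3,.038) for x in xs])).astype(np.float32)
    print(i,cv2.remap(c[...,1].astype(np.float32),px[:,0].reshape(1,-1),px[:,1].reshape(1,-1),1)[0].astype(int))
```

```text
x [-40 -38 -36 -34 -32 -30 -28 -26 -24 -22 -20 -18 -16 -14 -12 -10  -8  -6  -4  -2   0   2   4   6   8  10  12  14  16  18  20  22  24  26  28  30  32  34  36  38  40]
1 56 24.0 [ 74  72  74  82  92  99 103 103 100  90  82  75  71  66  64  62  62  63  63  62  63  62  61  61  63  66  69  72  79  82  82  79  77  74  78  96 118 139 152 158 158]
1 60 20.4 [ 62  64  69  79  90 100 106 111 112 109 103  95  88  83  78  74  73  72  70  67  67  67  68  71  77  83  88  92  93  89  78  68  63  65  82 109 133 149 157 159 160]
1 64 15.0 [ 68  67  68  75  85  98 107 113 116 116 116 114 111 109 105 101  98  96  94  95  96  96  96  98 103 106 106 101  91  78  70  68  69  81 105 127 146 156 159 161 160]
2 56 24.0 [117 116 117 120 120 115 104  98  99 103 104 101  95  90  80  73  70  67  65  64  65  66  66  65  64  62  61  62  63  65  67  73  82  98 123 146 155 157 158 158 158]
2 60 20.4 [117 118 121 123 123 124 117 108 105 107 110 111 112 107 100  94  87  80  75  72  69  69  69  68  68  67  68  72  78  85  91  96 106 127 146 155 158 157 157 156 157]
2 64 15.0 [119 121 122 124 127 129 128 122 115 112 1
[... 1151 characters left out ...]
159 158 158 157 157 159 161]
1 [122 122 122 122 121 121 122 121 121 122 123 123 124 125 124 122 122 122 123 123 122 122 123 123 123 121 121 121 124 124 123 122 122 123 124 123 122 122 123 118 105]
2 [124 124 124 122 120 120 120 121 122 123 122 123 124 123 124 124 124 124 124 124 123 123 123 123 124 123 122 122 123 122 122 123 124 124 124 121 120 120 119 114 101]
3 [123 121 121 120 120 121 123 124 122 122 123 125 125 124 124 124 123 124 123 122 123 124 125 125 123 123 124 123 123 124 122 123 124 124 124 125 123 121 119 122 102]
4 [123 123 122 121 121 120 121 122 122 123 124 123 123 124 123 123 123 122 122 122 122 123 123 125 125 123 123 124 124 124 123 121 121 124 124 124 123 119 119 124  97]
```

>>> {"op": "servo_tool", "data": {"increments": "0 0.0068 -0.005 0 1;-0.03 0.0068 -0.005 0 1;-0.04 0.0068 -0.005 0 1;-0.045 0.0068 -0.005 0 1;-0.05 0.0068 -0.005 0 1;-0.055 0.0068 -0.005 0 1;-0.0575 0.0068 -0.005 0 1;-0.06 0.0068 -0.005 0 1"}}

```text
time_s: 7.92
tcp_pos: [0.7094, 0.1081, 0.0192]
orientation: [-3.142, 0.0, 1.388]
ft_force: [-0.9, 0.3, -1.2]
grip_width: 0.0053
gripper_force: 58.8
```

>>> {"op": "servo_tool", "data": {"increments": "-0.003 0 0 0 1;-0.006 0 0 0 1;-0.009 0 0 0 1;-0.012 0 0 0 1"}}

```text
time_s: 8.43
tcp_pos: [0.7089, 0.1048, 0.0195]
orientation: [3.141, -0.002, 1.388]
ft_force: [1.0, 7.4, -0.1]
grip_width: 0.0055
gripper_force: 58.9
```

```bash
python3 -c "
from h import *
t=eyes.camera('top');s=eyes.camera('side');np.savez('pics/top5.npz',**t);np.savez('pics/side5.npz',**s)
st=arm.read_state();print(torack(st['tcp_pos']),st['ft_force'])
a=cv2.resize(t['image'][176:226,336:402,::-1],None,fx=6,fy=12,interpolation=2)
a=cv2.resize(t['image'][180:222,340:390,::-1],(400,336),interpolation=2);b=cv2.resize(s['image'][240:282,370:420,::-1],(400,336),interpolation=2)
cv2.imwrite('pics/f.png',np.hstack([a,b]))
"
```

```text
[  1.02363563 255.09409461  19.50655819] [ 1.05702926  6.07934907 -0.01353318]
```

View pics/f.png

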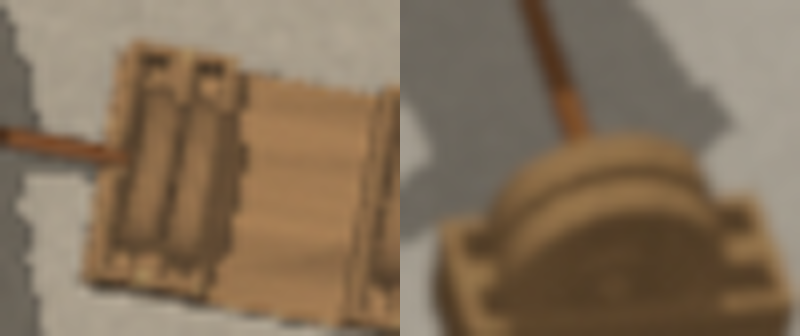

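In the top half the rod enters at (120,157), just above the middle of wheel 4's strip; in the side half it comes down to the wheel top at (573,135). It's laterally near the hole but probably 1–3 mm low, so I'll back off, raise and probe again.

>>> {"op": "servo_tool", "data": {"increments": "0.006 0 0 0 1;0.006 0 -0.005 0 1;0.003 0 -0.005 0 1;0 0 -0.005 0 1;0 0 -0.005 0 1"}}

```text
time_s: 9.15
tcp_pos: [0.7085, 0.1026, 0.0212]
orientation: [-3.141, 0.001, 1.387]
ft_force: [-0.3, 0.4, -0.8]
grip_width: 0.0055
gripper_force: 58.9
```

>>> {"op": "servo_tool", "data": {"increments": "-0.005 0 0 0 1;-0.01 0 0 0 1;-0.015 0 0 0 1;-0.02 0 0 0 1;-0.02 0 0 0 1"}}

```text
time_s: 9.78
tcp_pos: [0.7071, 0.0953, 0.0213]
orientation: [3.142, 0.0, 1.388]
ft_force: [-0.6, -0.0, -0.1]
grip_width: 0.0057
gripper_force: 58.9
```

>>> {"op": "servo_tool", "data": {"increments": "0 -0.0045 0 0 1;-0.004 -0.0045 0 0 1;-0.008 -0.0045 0 0 1;-0.012 -0.0045 0 0 1;-0.015 -0.0045 0 0 1;-0.015 -0.0045 0 0 1"}}

```text
time_s: 10.52
tcp_pos: [0.7043, 0.0897, 0.0213]
orientation: [3.142, 0.0, 1.388]
ft_force: [-0.4, 0.5, 1.0]
grip_width: 0.0059
gripper_force: 58.9
```

>>> {"op": "servo_tool", "data": {"increments": "-0.003 0 0 0 1;-0.006 0 0 0 1;-0.009 0 0 0 1;-0.009 0 0 0 1"}}

```text
time_s: 11.02
tcp_pos: [0.7036, 0.0862, 0.0213]
orientation: [3.142, 0.0, 1.388]
ft_force: [0.2, -0.1, 0.4]
grip_width: 0.0056
gripper_force: 59.0
```

>>> {"op": "servo_tool", "data": {"increments": "-0.003 0 0 0 1;-0.006 0 0 0 1;-0.009 0 0 0 1;-0.009 0 0 0 1"}}

```text
time_s: 11.52
tcp_pos: [0.7029, 0.0827, 0.0213]
orientation: [-3.142, 0.0, 1.388]
ft_force: [-0.6, 0.6, 0.5]
grip_width: 0.0053
gripper_force: 58.9
```

>>> {"op": "servo_tool", "data": {"increments": "-0.005 0 0 0 1;-0.01 0 0 0 1;-0.015 0 0 0 1;-0.02 0 0 0 1;-0.02 0 0 0 1"}}

```text
time_s: 12.15
tcp_pos: [0.7015, 0.0747, 0.0213]
orientation: [-3.142, 0.0, 1.387]
ft_force: [-0.8, 0.3, 0.3]
grip_width: 0.0055
gripper_force: 58.9
```

```bash
python3 -c "
from h import *
t=eyes.camera('top');s=eyes.camera('side');np.savez('pics/top6.npz',**t);np.savez('pics/side6.npz',**s)
st=arm.read_state();print(torack(st['tcp_pos']),st['ft_force'],st['orientation'])
np.set_printoptions(linewidth=220)
for c,y0 in((t,'top'),(s,'side')):
  H=cv2.cvtColor(c['image'],cv2.COLOR_RGB2HSV)[...,1].astype(np.float32)
  for y in(48,30,25,20,15,10):
    px=proj(c,np.array([rk(x/1e3,y/1e3,.038) for x in range(-14,15,2)])).astype(np.float32);print(y0,y,cv2.remap(H,px[:,0].reshape(1,-1),px[:,1].reshape(1,-1),1)[0].astype(int))
"
```

```text
[ -0.8214741  224.4129008   21.29078437] [ 0.14810291 -0.19564676 -0.00670305] [3.14154940e+00 4.84041875e-05 1.38764687e+00]
top 48 [120 120 120 127 139 148 145 133 124 121 121 121 121 120 121]
top 30 [122 122 121 121 125 129 127 124 122 122 122 121 122 122 123]
top 25 [122 121 121 120 120 120 121 121 121 120 120 122 121 120 118]
top 20 [123 122 121 120 120 120 120 120 120 121 121 121 121 123 122]
top 15 [125 124 123 123 123 123 124 122 122 123 124 124 124 124 124]
top 10 [124 124 124 124 124 124 124 124 124 124 125 124 124 124 124]
side 48 [132 133 133 135 134 133 133 132 134 134 134 135 133 131 133]
side 30 [134 133 134 136 142 151 161 160 145 136 134 134 134 134 133]
side 25 [134 134 135 135 140 148 154 148 139 136 135 133 132 132 134]
side 20 [132 133 134 135 134 135 134 134 135 135 133 133 133 135 133]
side 15 [133 134 134 134 134 133 135 137 133 132 134 136 134 133 132]
side 10 [133 132 134 133 132 132 134 134 134 132 132 133 134 134 133]
```

>>> {"op": "servo_tool", "data": {"increments": "0 0.005 0 0 1;0 0.011 0 0 1;0 0.0165 0 0 1;-0.03 0.0165 0 0 1;-0.06 0.0165 0 0 1;-0.09 0.0165 0 0 1;-0.12 0.0165 0 0 1;-0.12 0.0165 0 0 1"}}

```text
time_s: 13.25
tcp_pos: [0.6991, 0.0251, 0.0214]
orientation: [-3.142, 0.0, 1.386]
ft_force: [0.9, 0.2, 0.2]
grip_width: 0.0058
gripper_force: 59.0
```

```bash
cat > chk.py <<'E'
from h import *
np.set_printoptions(linewidth=220)
t=eyes.camera('top');s=eyes.camera('side')
st=arm.read_state();print(torack(st['tcp_pos']),st['ft_force'])
for c,n in((t,'top'),(s,'side')):
  H=cv2.cvtColor(c['image'],cv2.COLOR_RGB2HSV)[...,1].astype(np.float32)
  for y in(47,20,10,0,-10,-15,-20,-25,-30,-47,-68,-80,-90,-95,-100):
    px=proj(c,np.array([rk(x/1e3,y/1e3,.038) for x in range(-14,15,2)])).astype(np.float32);a=cv2.remap(H,px[:,0].reshape(1,-1),px[:,1].reshape(1,-1),1)[0];w=np.clip(a-np.median(a)-4,0,None)
    print(n,y,'sum',round(w.sum()),'x',round((w*range(-14,15,2)).sum()/max(w.sum(),1),1))
  if n=='top':
    g=cv2.cvtColor(c['image'],cv2.COLOR_RGB2GRAY).astype(np.float32)
    for i,y in((1,-57),(2,-37),(3,37),(4,57)):
      px=proj(c,np.array([rk(x/1e3,y/1e3,.038) for x in range(-40,42,2)])).astype(np.float32);print(i,cv2.remap(g,px[:,0].reshape(1,-1),px[:,1].reshape(1,-1),2)[0].astype(int))
E
python3 chk.py
```

```text
[  5.64604982 176.22086812  21.30470613] [-0.17475604 -1.20793974  0.64740843]
top 47 sum 58 x 3.4
top 20 sum 104 x 3.6
top 10 sum 81 x 3.2
top 0 sum 84 x 3.3
top -10 sum 77 x 3.2
top -15 sum 57 x 2.9
top -20 sum 14 x 3.4
top -25 sum 0 x 0.0
top -30 sum 0 x 0.0
top -47 sum 0 x 0.0
top -68 sum 3 x -4.1
top -80 sum 0 x 0.0
top -90 sum 0 x 0.0
top -95 sum 0 x 0.0
top -100 sum 0 x 0.0
1 [108  83  70  75  83  91  95 101 106 109 110 111 113 113 114 116 113 110 108 108 107 108 109 108 107 105 101  98  98  96  92  86  98 114 120 118  99  76  80 103 122]
2 [129 131 121 101  80  68  71  79  87  92  97 103 107 110 112 114 115 115 114 116 112 111 112 114 111 106 106 105 105 103 102 102 100  95  90  89  78  68  72  94 123]
3 [77 79 80 80 79 78 74 68 66 66 68 70 73 74 75 78 80 80 81 81 81 81 81 82 81 79 77 73 71 70 70 70 69 68 66 64 63 60 61 67 80]
4 [122 117 100  84  76  77  73  68  65  67  71  72  74  75  76  77  79  80  80  80  81  81  80  79  78  75  72  71  71  71  71  70  68  66  66  65  63  58  59  69  76]
side 47 sum 0 x 0.0
side 20 sum 141 x 5.5
side 10 sum 124 x 5.5
side 0 sum 141 x 5.5
side -10 sum 71 x 5.2
side -15 sum 0 x 0.0
side -20 sum 0 x 0.0
side -25 sum 2 x 13.1
side -30 sum 0 x 0.0
side -47 sum 0 x 0.0
side -68 sum 0 x 0.0
side -80 sum 0 x 0.0
side -90 sum 0 x 0.0
side -95 sum 0 x 0.0
side -100 sum 0 x 0.0
```

>>> {"op": "servo_tool", "data": {"increments": "-0.008 -0.001 0 0 1;-0.015 -0.001 0 0 1;-0.02 -0.001 0 0 1;-0.025 -0.001 0 0 1;-0.028 -0.001 0 0 1;-0.031 -0.001 0 0 1;-0.034 -0.001 0 0 1;-0.034 -0.001 0 0 1"}}

```text
time_s: 14.35
tcp_pos: [0.6964, 0.0131, 0.0213]
orientation: [3.142, 0.0, 1.388]
ft_force: [0.2, 0.9, 0.7]
grip_width: 0.0058
gripper_force: 59.0
```

>>> {"op": "servo_tool", "data": {"increments": "-0.003 0 0 0 1;-0.006 0 0 0 1;-0.009 0 0 0 1;-0.009 0 0 0 1"}}

```text
time_s: 14.85
tcp_pos: [0.6958, 0.0095, 0.0213]
orientation: [3.141, 0.0, 1.388]
ft_force: [-0.1, 0.7, 0.8]
grip_width: 0.0059
gripper_force: 59.0
```

>>> {"op": "servo_tool", "data": {"increments": "-0.004 0 0 0 1;-0.008 0 0 0 1;-0.012 0 0 0 1;-0.016 0 0 0 1;-0.016 0 0 0 1"}}

```text
time_s: 15.48
tcp_pos: [0.6946, 0.0032, 0.0213]
orientation: [3.142, 0.0, 1.388]
ft_force: [0.5, 0.6, 1.6]
grip_width: 0.0054
gripper_force: 59.0
```

>>> {"op": "servo_tool", "data": {"increments": "0 -0.006 0 0 1;0 -0.012 0 0 1;0 -0.018 0 0 1;0 -0.018 0 0 1"}}

```text
time_s: 15.98
tcp_pos: [0.6873, 0.0048, 0.0212]
orientation: [-3.141, 0.0, 1.388]
ft_force: [0.1, 0.4, 0.0]
grip_width: 0.0053
gripper_force: 59.0
```

```bash
python3 chk.py | grep -v 'sum 0'
```

```text
[ -2.04798214 152.83464384  21.27239938] [0.20581964 0.44050589 0.02658899]
top 47 sum 67 x -4.5
top 20 sum 74 x -4.7
top 10 sum 79 x -4.2
top 0 sum 103 x -4.6
top -10 sum 84 x -4.9
top -15 sum 82 x -5.0
top -20 sum 88 x -4.9
top -25 sum 87 x -4.9
top -30 sum 69 x -4.8
top -68 sum 5 x -4.0
1 [109  84  71  76  83  91  96 100 105 109 111 110 112 112 115 117 113 109 107 107 107 108 110 108 106 104 101  99  99  97  91  85  97 114 120 118  99  76  79 102 122]
2 [128 112  85  69  71  80  88  94 100 105 106 108 109 110 112 113 112 110 109 109 110 111 112 111 108 105 104 104 105 102  98  96  90  95 104 102  86  71  74  94 123]
3 [77 78 73 67 66 69 72 74 75 77 78 78 78 78 78 79 79 77 75 73 73 73 73 73 72 71 68 68 68 69 67 64 65 74 81 81 74 64 61 63 94]
4 [ 77  79  78  71  67  69  70  72  74  75  77  78  78  77  77  77  77  76  74  73  74  74  74  73  70  69  70  69  69  69  68  66  67  70  77  80  76  66  60  68 103]
side 20 sum 126 x -2.3
side 10 sum 121 x -2.4
side 0 sum 140 x -2.3
side -10 sum 107 x -2.8
side -15 sum 2 x -4.8
```

>>> {"op": "servo_tool", "data": {"increments": "-0.005 0 0 0 1;-0.01 0 0 0 1;-0.013 0 0 0 1;-0.016 0 0 0 1;-0.019 0 0 0 1;-0.022 0 0 0 1;-0.022 0 0 0 1"}}

```text
time_s: 16.95
tcp_pos: [0.6859, -0.004, 0.0213]
orientation: [3.142, 0.0, 1.388]
ft_force: [0.0, 0.6, 0.9]
grip_width: 0.0054
gripper_force: 59.0
```

>>> {"op": "servo_tool", "data": {"increments": "-0.003 0 0 0 1;-0.006 0 0 0 1;-0.009 0 0 0 1;-0.009 0 0 0 1"}}

```text
time_s: 17.45
tcp_pos: [0.6852, -0.0076, 0.0213]
orientation: [3.142, 0.0, 1.388]
ft_force: [-0.2, 0.7, 0.5]
grip_width: 0.0053
gripper_force: 59.0
```

>>> {"op": "servo_tool", "data": {"increments": "-0.006 0 0 0 1;-0.012 0 0 0 1;-0.018 0 0 0 1;-0.024 0 0 0 1;-0.03 0 0 0 1;-0.03 0 0 0 1"}}

```text
time_s: 18.2
tcp_pos: [0.683, -0.0195, 0.0213]
orientation: [-3.142, 0.0, 1.387]
ft_force: [0.3, -0.4, 0.2]
grip_width: 0.0057
gripper_force: 59.0
```

>>> {"op": "servo_tool", "data": {"increments": "-0.01 0 0 0 1;-0.02 0 0 0 1;-0.03 0 0 0 1;-0.04 0 0 0 1;-0.045 0 0 0 1;-0.045 0 0 0 1"}}

```text
time_s: 18.95
tcp_pos: [0.6798, -0.0372, 0.0213]
orientation: [3.142, 0.0, 1.387]
ft_force: [-0.8, 0.1, 0.6]
grip_width: 0.0056
gripper_force: 59.0
```

```bash
python3 chk.py | grep -v 'sum 0'
```

```text
[ -2.18135586 110.4584721   21.27851043] [-0.06914523  0.02981167  1.2239877 ]
top 20 sum 76 x -4.4
top 10 sum 55 x -4.7
top 0 sum 83 x -4.8
top -10 sum 72 x -4.7
top -15 sum 74 x -4.5
top -20 sum 75 x -4.4
top -25 sum 77 x -4.5
top -30 sum 74 x -4.6
top -47 sum 45 x -4.6
top -68 sum 291 x -4.4
top -80 sum 207 x -5.0
1 [108  83  70  76  83  90  95 100 106 109 111 111 112 112 115 116 111 108 107 107 107 108 109 108 106 105 102  99  98  97  93  87  98 114 119 117  99  76  80 103 123]
2 [ 81  82  76  70  73  81  90  95 101 105 107 108 109 110 113 108  99  96  98 103 106 109 110 111 104  94  93  94  96  96  96  95  91  92  96  99  85  70  73  93 122]
3 [75 72 69 67 65 62 56 49 43 37 38 47 62 69 67 67 67 67 67 67 68 70 68 63 55 49 46 44 39 32 30 27 27 29 31 31 30 31 33 33 33]
4 [78 74 68 65 62 61 59 54 50 41 38 45 63 79 83 82 81 82 82 82 82 82 82 83 83 84 84 84 74 59 46 36 33 35 34 45 65 77 83 84 86]
side 20 sum 119 x -2.3
side 10 sum 119 x -2.1
side 0 sum 114 x -2.2
side -10 sum 80 x -2.9
side -68 sum 132 x -2.2
side -80 sum 117 x -2.5
side -90 sum 5 x -2.9
```

>>> {"op": "servo_tool", "data": {"increments": "-0.005 0 0 0 1;-0.01 0 0 0 1;-0.015 0 0 0 1;-0.0175 0 0 0 1;-0.02 0 0 0 1"}}

```text
time_s: 19.68
tcp_pos: [0.6783, -0.0449, 0.0213]
orientation: [3.142, 0.0, 1.388]
ft_force: [-1.0, 0.6, 1.3]
grip_width: 0.0058
gripper_force: 59.1
```

>>> {"op": "servo_tool", "data": {"increments": "-0.0025 0 0 0 1;-0.005 0 0 0 1;-0.0075 0 0 0 1;-0.0075 0 0 0 1"}}

```text
time_s: 20.18
tcp_pos: [0.6778, -0.0479, 0.0213]
orientation: [3.142, 0.0, 1.388]
ft_force: [0.8, 0.4, 1.5]
grip_width: 0.0055
gripper_force: 59.1
```

>>> {"op": "servo_tool", "data": {"increments": "-0.0025 0 0 0 1;-0.005 0 0 0 1;-0.0075 0 0 0 1;-0.0075 0 0 0 1"}}

```text
time_s: 20.68
tcp_pos: [0.6772, -0.0509, 0.0213]
orientation: [3.142, 0.0, 1.388]
ft_force: [-0.1, 0.6, 1.2]
grip_width: 0.0056
gripper_force: 59.1
```

>>> {"op": "servo_tool", "data": {"increments": "-0.0025 0 0 0 1;-0.005 0 0 0 1;-0.0075 0 0 0 1;-0.0075 0 0 0 1"}}

```text
time_s: 21.18
tcp_pos: [0.6768, -0.0534, 0.0213]
orientation: [3.141, -0.0, 1.388]
ft_force: [0.5, 2.9, 1.9]
grip_width: 0.0056
gripper_force: 59.1
```

>>> {"op": "servo_tool", "data": {"increments": "-0.0025 0 0 0 1;-0.0025 0 0 0 1;-0.0025 0 0 0 1"}}

```text
time_s: 21.55
tcp_pos: [0.6766, -0.0536, 0.0213]
orientation: [-3.142, -0.001, 1.388]
ft_force: [-0.1, 5.6, 1.4]
grip_width: 0.0056
gripper_force: 59.1
```

The rod stops moving while the force rises to 5.6 N, so it's on the end stop. I'm easing off, releasing, and going over the gap to regrip.

>>> {"op": "servo_tool", "data": {"increments": "0.003 0 0 0 1;0.004 0 0 0 -0.3;0.004 0 0 0 -0.3;0.004 0 0 0 -0.3;0.004 0 0 0 -0.3;0.004 0 -0.12 0 -0.3;0.004 0 -0.25 0 -0.3;0.004 0 -0.25 0 -0.3"}}

```text
time_s: 22.55
tcp_pos: [0.6796, -0.0537, 0.1269]
orientation: [3.131, 0.0, 1.388]
ft_force: [1.2, -0.9, -0.4]
grip_width: 0.0558
gripper_force: 0.0
```

```bash
python3 -c "
from h import *
st=arm.read_state();print(torack(st['tcp_pos']),st['grip_width'])
mv(*rk(-.0021,.001)[:2],.12,79.5)
"; python3 chk.py | grep -v 'sum 0'
```

```text
[  0.66719314  93.99311917 126.9043864 ] 0.05578154809620656
tcp [ 0.6796 -0.0537  0.1269] yaw 79.51 rpy [3.1314e+00 2.0000e-04 1.3878e+00] ->  [-0.2325 -0.0063  0.0173] 0.0002
[ -2.14260966  93.98627966 121.75664692] [-0.53862473  0.79136106 -0.85728007]
top 47 sum 60 x -5.2
top 10 sum 34 x -5.1
top 0 sum 69 x -6.2
top -10 sum 77 x -6.4
top -15 sum 76 x -6.4
top -20 sum 76 x -6.7
top -25 sum 84 x -6.6
top -30 sum 75 x -6.9
top -47 sum 56 x -7.2
top -68 sum 238 x -7.3
top -80 sum 337 x -7.9
top -90 sum 325 x -8.2
top -95 sum 213 x -8.4
top -100 sum 226 x -8.4
1 [84 78 70 67 68 70 73 75 76 77 77 77 76 76 77 76 75 73 72 71 71 72 72 71 70 69 68 67 67 67 66 62 68 76 78 77 71 63 62 76 97]
2 [ 82  75  69  68  71  73  75  75  75  75  75  73  72  71  73  74  75  74  72  72  72  71  71  72  72  71  71  71  70  69  66  66  74  79  79  77  69  62  59  83 121]
3 [69 67 63 57 54 56 50 40 36 34 34 33 32 38 49 62 73 75 75 73 73 73 74 76 75 74 74 73 72 72 73 72 71 72 70 65 52 38 32 34 34]
4 [78 79 78 71 67 68 71 73 74 77 78 78 78 78 79 79 78 76 75 75 75 75 75 74 72 71 71 71 72 69 66 58 45 35 28 31 38 48 54 52 54]
side 20 sum 127 x -3.6
side 10 sum 121 x -3.8
side 0 sum 129 x -4.0
side -10 sum 87 x -4.6
side -68 sum 122 x -5.2
side -80 sum 123 x -5.7
side -90 sum 106 x -5.4
side -95 sum 1 x -3.9
```

```bash
python3 -c "
from h import *
mv(*rk(-.0037,.001)[:2],.0195,78.4)
"
```

```text
tcp [ 0.6768 -0.0532  0.1218] yaw 79.51 rpy [3.1406e+00 2.0000e-04 1.3877e+00] ->  [-0.2325 -0.0033  0.2556] 0.0124
```

>>> {"op": "servo_tool", "data": {"increments": "-0.1 -0.004 0 0.012 -0.3;-0.2325 -0.004 0 0.012 -0.3;-0.2325 -0.004 0 0.012 -0.3;-0.2325 -0.004 0 0.012 -0.3;-0.2325 -0.004 0 0.012 -0.3"}}

```text
time_s: 23.28
tcp_pos: [0.6582, -0.1429, 0.1205]
orientation: [-3.14, -0.0, 1.37]
ft_force: [-0.2, 0.5, -0.5]
grip_width: 0.0558
gripper_force: 0.0
```

```bash
python3 -c "
from h import *
c=eyes.camera('side')
mv(*rk(-.0037,.001)[:2],.0195,78.4)
cv2.imwrite('pics/g.png',cv2.resize(c['image'][200:340,330:470,::-1],None,fx=4.2,fy=4.2,interpolation=2))
"
```

```text
tcp [ 0.6583 -0.1429  0.1208] yaw 78.52 rpy [-3.1408e+00 -2.0000e-04  1.3704e+00] ->  [-0.0033  0.0014  0.2533] 0.0013
```

View pics/g.png

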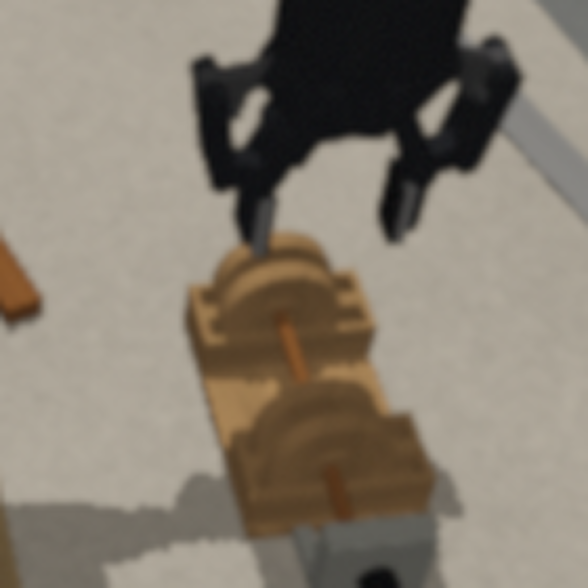

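The picture shows the rod through all four wheels (visible from (283,320) to (305,375) and at (338,490)) and the open fingers centred over the gap. I'm descending and gripping.

>>> {"op": "servo_tool", "data": {"increments": "-0.003 0 0.08 0 -0.3;-0.003 0.001 0.16 0 -0.3;-0.003 0.001 0.22 0 -0.3;-0.003 0.001 0.253 0 -0.3;-0.003 0.001 0.253 0 -0.3"}}

```text
time_s: 23.95
tcp_pos: [0.6581, -0.1448, 0.0193]
orientation: [-3.14, -0.0, 1.37]
ft_force: [-0.3, -0.4, 0.1]
grip_width: 0.0553
gripper_force: 0.0
```

>>> {"op": "servo_tool", "data": {"increments": "0 0 0 0 1;0 0 0 0 1;0 0 0 0 1;0 0 0 0 1;0 0 0 0 1"}}

```text
time_s: 24.58
tcp_pos: [0.6589, -0.1457, 0.0209]
orientation: [3.14, 0.0, 1.369]
ft_force: [-0.4, 0.2, 5.6]
grip_width: 0.0055
gripper_force: 59.0
```

>>> {"op": "servo_tool", "data": {"increments": "0.008 0 0 0 1;0.008 0 -0.02 0 1;0.008 0 -0.06 0 1;0.008 0 -0.12 0 1;0.008 0 -0.18 0 1;0.008 0 -0.24 0 1;0.008 0 -0.3 0 1;0.008 0 -0.34 0 1"}}

```text
time_s: 25.58
tcp_pos: [0.6594, -0.1424, 0.1582]
orientation: [3.14, 0.0, 1.369]
ft_force: [0.2, 0.5, -1.1]
grip_width: 0.0054
gripper_force: 58.9
```

>>> {"op": "servo_tool", "data": {"increments": "0 0 -0.03 0 1;0 0 -0.04 0 1;0 0 -0.04 0 1"}}

```text
time_s: 25.95
tcp_pos: [0.6589, -0.1423, 0.1717]
orientation: [-3.141, -0.0, 1.369]
ft_force: [0.2, -0.7, -0.3]
grip_width: 0.0054
gripper_force: 58.9
```

```bash
python3 -c "
from h import *
t=eyes.camera('top');s=eyes.camera('side');np.savez('pics/top7.npz',**t);np.savez('pics/side7.npz',**s)
st=arm.read_state();print(st['tcp_pos'],torack(st['tcp_pos']),st['ft_force'],st['wrist_torque'])
cv2.imwrite('pics/h.png',np.hstack([cv2.resize(t['image'][160:250,335:435,::-1],(400,360),interpolation=2),cv2.resize(s['image'][170:278,350:470,::-1],(400,360),interpolation=2)]))
"
```

```text
[ 0.65869743 -0.14223836  0.1711252 ] [ -4.02194507   3.0905305  171.12519511] [ 0.08347964 -0.41470113 -0.76294456] [ 0.08257214  0.06094569 -0.02198798]
```

View pics/h.png

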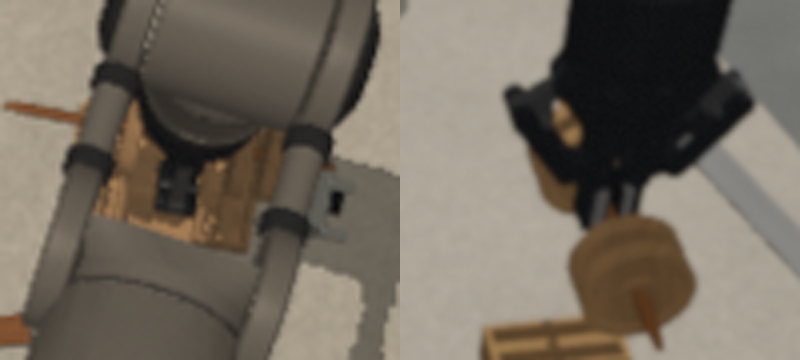

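The picture shows all four wheels lifted on the rod. The rod's +y end is at (5,104) in the top half and its −y tip at (660,348) in the side half. That was my last picture, so the rest is by numbers.

```bash
python3 -c "
from h import *
t=load('top7');s=load('side7');tcp=np.array([.6587,-.1422]);d=np.array([np.cos(1.369),np.sin(1.369)]);n=np.array([d[1],-d[0]])
f=lambda p:(np.round((p[:2]-tcp)@d*1e3,1),np.round((p[:2]-tcp)@n*1e3,1))
print('-y tip side',f(ray(s,428,274.4,.188)),'+y end top',f(ray(t,336.2,186,.188)))
# wheel pair in side: front face rim of wheel1, crop px
for q in((572,262),(690,285),(640,330),(610,218)): print(q,f(ray(s,350+(q[0]-400)/3.333,170+q[1]/3.333,.188)))
mv(.470,-.1545,.171,81.5)
"
```

```text
-y tip side (np.float64(-104.5), np.float64(0.7)) +y end top (np.float64(116.2), np.float64(-2.1))
(572, 262) (np.float64(-42.2), np.float64(-27.6))
(690, 285) (np.float64(-64.7), np.float64(28.2))
(640, 330) (np.float64(-91.9), np.float64(-5.8))
(610, 218) (np.float64(-12.1), np.float64(0.7))
tcp [ 0.6587 -0.1422  0.1711] yaw 78.43 rpy [-3.1399e+00 -1.0000e-04  1.3689e+00] ->  [-1.246e-01 -4.560e-01  3.000e-04] -0.0341
```

>>> {"op": "servo_tool", "data": {"increments": "-0.006 -0.02 0 0 1;-0.018 -0.06 0 0 1;-0.033 -0.12 0 -0.008 1;-0.05 -0.185 0 -0.016 1;-0.067 -0.25 0 -0.024 1;-0.084 -0.315 0 -0.034 1;-0.1 -0.37 0 -0.034 1;-0.112 -0.42 0 -0.034 1"}}

```text
time_s: 27.05
tcp_pos: [0.484, -0.1525, 0.172]
orientation: [-3.141, 0.0, 1.422]
ft_force: [-0.0, 0.9, -0.9]
grip_width: 0.0058
gripper_force: 58.9
```

>>> {"op": "servo_tool", "data": {"increments": "-0.006 -0.02 0 0 1;-0.01 -0.032 0 0 1;-0.011 -0.036 0 0 1;-0.011 -0.036 0 0 1"}}

```text
time_s: 27.55
tcp_pos: [0.4709, -0.1548, 0.172]
orientation: [3.141, 0.0, 1.422]
ft_force: [0.0, 0.7, 0.4]
grip_width: 0.0061
gripper_force: 58.9
```

```bash
cat > c2.py <<'E'
from h import *
t=eyes.camera('top');s=eyes.camera('side');np.savez('pics/top8.npz',**t);np.savez('pics/side8.npz',**s)
mv(.470,-.154,.171,81.5)
st=arm.read_state();p=st['tcp_pos'];w=st['orientation'][2];d=np.array([np.cos(w),np.sin(w),0])
np.set_printoptions(suppress=True,precision=1,linewidth=200)
for c,nm in((t,'top'),(s,'side')):
    H=cv2.cvtColor(c['image'],cv2.COLOR_RGB2HSV)[...,1].astype(np.float32);n=np.array([d[1],-d[0],0])
    for k in(-.10,-.095,-.09,-.085,-.08,-.02,.02,.08,.085,.09,.095,.1,.105,.11):
        px=proj(c,np.array([p+[0,0,.0165]+d*k+n*x/1e3 for x in range(-14,15,2)])).astype(np.float32)
        a=cv2.remap(H,px[:,0].reshape(1,-1),px[:,1].reshape(1,-1),1)[0];print(nm,k,a.astype(int).tolist(),px[7])
E
python3 c2.py
```

```text
tcp [ 0.471  -0.1548  0.172 ] yaw 81.51 rpy [3.1415e+00 1.0000e-04 1.4226e+00] ->  [ 0.0015 -0.0027  0.0025] 0.0001
top -0.1 [48, 47, 48, 46, 45, 45, 45, 46, 47, 48, 47, 47, 49, 48, 46] [425.1 271.2]
top -0.095 [47, 47, 49, 50, 49, 50, 49, 47, 47, 48, 47, 46, 47, 45, 45] [423.2 270.9]
top -0.09 [47, 47, 47, 48, 47, 46, 47, 48, 47, 47, 47, 45, 44, 45, 45] [421.2 270.7]
top -0.085 [45, 45, 45, 47, 47, 45, 46, 47, 47, 46, 45, 46, 47, 46, 45] [419.3 270.4]
top -0.08 [48, 49, 49, 50, 50, 49, 49, 46, 46, 47, 46, 45, 47, 46, 45] [417.4 270.1]
top -0.02 [49, 48, 49, 49, 47, 49, 48, 47, 48, 49, 49, 48, 49, 48, 47] [394.1 266.8]
top 0.02 [45, 42, 47, 49, 45, 45, 45, 47, 49, 49, 49, 49, 48, 47, 46] [378.7 264.7]
top 0.08 [106, 107, 106, 108, 121, 147, 154, 150, 133, 113, 110, 110, 109, 108, 105] [355.5 261.4]
top 0.085 [107, 108, 108, 108, 128, 148, 157, 156, 132, 115, 110, 110, 108, 108, 99] [353.6 261.1]
top 0.09 [108, 108, 108, 109, 128, 146, 156, 152, 130, 114, 109, 109, 110, 109, 100] [351.7 260.9]
top 0.095 [109, 109, 109, 112, 122, 146, 155, 151, 135, 115, 110, 109, 109, 107, 94] [349.7 
[... 842 characters left out ...]
 [314.8 267.5]
side 0.02 [19, 39, 39, 41, 48, 41, 60, 153, 168, 167, 144, 45, 19, 34, 32] [311.1 250.3]
side 0.08 [35, 37, 44, 43, 37, 34, 26, 28, 39, 33, 37, 34, 46, 47, 31] [306.1 226.8]
side 0.085 [40, 35, 28, 34, 37, 33, 35, 35, 34, 35, 37, 27, 32, 21, 32] [305.7 225. ]
side 0.09 [49, 43, 23, 27, 52, 40, 29, 27, 22, 20, 31, 25, 25, 36, 36] [305.3 223.2]
side 0.095 [44, 55, 40, 46, 40, 41, 34, 24, 39, 27, 42, 41, 44, 44, 40] [304.9 221.4]
side 0.1 [29, 29, 28, 39, 40, 33, 25, 30, 27, 27, 29, 28, 27, 40, 47] [304.5 219.6]
side 0.105 [30, 26, 30, 45, 39, 28, 16, 30, 23, 27, 28, 32, 35, 43, 54] [304.1 217.8]
side 0.11 [52, 41, 34, 33, 34, 43, 35, 29, 37, 25, 27, 20, 32, 37, 40] [303.8 216. ]
```

>>> {"op": "servo_tool", "data": {"increments": "0 -0.005 0.02 0 1;0 -0.005 0.06 0 1;0 -0.005 0.1 0 1;0 -0.005 0.13 0 1;0 -0.005 0.15 0 1;0 -0.005 0.15 0 1"}}

```text
time_s: 28.4
tcp_pos: [0.4684, -0.1543, 0.1116]
orientation: [-3.141, -0.0, 1.422]
ft_force: [0.4, 0.6, -1.7]
grip_width: 0.0059
gripper_force: 58.9
```

>>> {"op": "servo_tool", "data": {"increments": "0 0 0.01 0 1;0 0 0.02 0 1;0 0 0.025 0 1;0 0 0.03 0 1;0 0 0.03 0 1"}}

```text
time_s: 29.02
tcp_pos: [0.4686, -0.1545, 0.1]
orientation: [-3.141, 0.0, 1.422]
ft_force: [-0.3, 0.5, -2.7]
grip_width: 0.0054
gripper_force: 58.9
```

>>> {"op": "servo_tool", "data": {"increments": "0 0 0.005 0 1;0 0 0.01 0 1;0 0 0.015 0 1;0 0 0.015 0 1"}}

```text
time_s: 29.52
tcp_pos: [0.4686, -0.1545, 0.0939]
orientation: [-3.141, -0.0, 1.422]
ft_force: [-0.5, -0.6, -1.5]
grip_width: 0.0057
gripper_force: 58.9
```

>>> {"op": "servo_tool", "data": {"increments": "0 0 0.003 0 1;0 0 0.006 0 1;0 0 0.009 0 1;0 0 0.009 0 1"}}

```text
time_s: 30.02
tcp_pos: [0.4686, -0.1545, 0.0904]
orientation: [-3.141, 0.0, 1.422]
ft_force: [0.2, 0.3, -1.4]
grip_width: 0.0056
gripper_force: 58.9
```

>>> {"op": "servo_tool", "data": {"increments": "0 0 0.0025 0 1;0 0 0.005 0 1;0 0 0.005 0 1"}}

```text
time_s: 30.4
tcp_pos: [0.4687, -0.1545, 0.0885]
orientation: [3.142, 0.0, 1.422]
ft_force: [0.3, 0.4, -0.4]
grip_width: 0.0056
gripper_force: 59.0
```

>>> {"op": "servo_tool", "data": {"increments": "0 0 0.0025 0 1;0 0 0.005 0 1;0 0 0.005 0 1"}}

```text
time_s: 30.78
tcp_pos: [0.4688, -0.1546, 0.0881]
orientation: [3.14, 0.001, 1.423]
ft_force: [-4.3, 2.2, 15.7]
grip_width: 0.0052
gripper_force: 60.7
```

>>> {"op": "servo_tool", "data": {"increments": "0 0 -0.003 0 1;0 0 -0.003 0 1"}}

```text
time_s: 31.02
tcp_pos: [0.4688, -0.1545, 0.0883]
orientation: [3.141, 0.0, 1.422]
ft_force: [-2.1, 1.5, 7.4]
grip_width: 0.0056
gripper_force: 59.8
```

```bash
python3 -c "
from h import *
t=eyes.camera('top');s=eyes.camera('side')
st=arm.read_state();print(st['tcp_pos'],st['ft_force'],st['wrist_torque'])
p=st['tcp_pos'];w=st['orientation'][2];d=np.array([np.cos(w),np.sin(w),0]);n=np.array([d[1],-d[0],0])
for c,nm in((t,'top'),(s,'side')):
    H=cv2.cvtColor(c['image'],cv2.COLOR_RGB2HSV)[...,1].astype(np.float32);g=cv2.cvtColor(c['image'],cv2.COLOR_RGB2GRAY).astype(np.float32)
    for k in(-.1,-.095,-.089,-.081,-.075,.081,.089,.1):
        px=proj(c,np.array([[*p[:2],.104]+d*k+n*x/1e3 for x in range(-20,21,2)])).astype(np.float32)
        for G in(H,g): print(nm,k,cv2.remap(G,px[:,0].reshape(1,-1),px[:,1].reshape(1,-1),1)[0].astype(int).tolist())
"
```

```text
[ 0.46877866 -0.15455557  0.08826834] [-1.88613868  0.19679776  7.13367687] [0.18959863 0.41366843 0.03719897]
top -0.1 [49, 50, 50, 49, 48, 48, 47, 46, 45, 45, 46, 46, 45, 46, 46, 46, 47, 49, 49, 48, 48]
top -0.1 [92, 93, 94, 96, 97, 98, 99, 102, 105, 108, 109, 110, 110, 107, 105, 102, 99, 95, 91, 88, 84]
top -0.095 [49, 48, 48, 49, 49, 47, 45, 46, 46, 46, 45, 44, 44, 44, 47, 43, 41, 45, 47, 49, 48]
top -0.095 [91, 92, 93, 94, 96, 98, 100, 102, 104, 106, 105, 102, 100, 99, 87, 80, 73, 65, 62, 61, 62]
top -0.089 [49, 49, 49, 48, 48, 47, 46, 45, 47, 46, 43, 45, 46, 47, 47, 45, 46, 48, 48, 47, 47]
top -0.089 [91, 90, 90, 88, 86, 82, 77, 71, 67, 66, 69, 68, 68, 70, 75, 80, 86, 92, 93, 93, 93]
top -0.081 [48, 47, 48, 48, 47, 47, 48, 49, 47, 47, 46, 45, 45, 46, 46, 46, 45, 45, 46, 48, 48]
top -0.081 [60, 60, 64, 70, 77, 85, 89, 93, 95, 99, 102, 104, 107, 107, 107, 106, 105, 103, 101, 99, 97]
top -0.075 [48, 48, 49, 49, 48, 48, 49, 47, 47, 47, 48, 47, 46, 46, 46, 46, 46, 45, 45, 46, 47]
top -0.075 [84, 87, 90, 91, 92, 93, 93, 95, 96, 97, 100, 103, 105, 106, 106, 107, 107, 106, 103, 101, 99
[... 1581 characters left out ...]
3, 131, 126, 121, 117, 112, 89]
side -0.075 [78, 78, 80, 83, 80, 75, 72, 70, 65, 59, 58, 58, 59, 66, 71, 72, 76, 80, 82, 83, 96]
side 0.081 [29, 40, 48, 36, 30, 28, 19, 25, 34, 40, 31, 42, 43, 41, 29, 36, 37, 36, 30, 37, 33]
side 0.081 [15, 15, 16, 16, 15, 16, 18, 17, 16, 17, 17, 16, 16, 16, 16, 16, 17, 17, 17, 17, 16]
side 0.089 [38, 42, 29, 27, 45, 20, 27, 42, 15, 41, 28, 25, 20, 38, 35, 44, 18, 31, 39, 23, 40]
side 0.089 [18, 16, 16, 17, 17, 16, 17, 16, 18, 16, 16, 16, 17, 16, 17, 16, 16, 16, 15, 16, 16]
side 0.1 [29, 27, 32, 40, 29, 19, 37, 31, 15, 18, 23, 15, 23, 31, 27, 31, 36, 30, 38, 43, 39]
side 0.1 [16, 16, 17, 16, 16, 16, 17, 17, 17, 17, 17, 18, 17, 18, 17, 17, 17, 17, 16, 16, 15]
```

>>> {"op": "servo_tool", "data": {"increments": "0 0 -0.0025 0 1;0 0 -0.0025 0 0.6;0 0 -0.0025 0 0.4;0 0 -0.0025 0 0.2;0 0 -0.0025 0 -0.1;0 0 -0.0025 0 -0.3;0 0 -0.0025 0 -0.3;0 0 -0.0025 0 -0.3"}}

```text
time_s: 32.12
tcp_pos: [0.4687, -0.1545, 0.0887]
orientation: [3.142, 0.0, 1.422]
ft_force: [-0.1, -0.7, -0.5]
grip_width: 0.0558
gripper_force: 0.0
```

>>> {"op": "servo_tool", "data": {"increments": "0 0 -0.03 0 -0.3;0 0 -0.08 0 -0.3;0 0 -0.16 0 -0.3;0 0 -0.25 0 -0.3;0 0 -0.35 0 -0.3;0 0 -0.35 0 -0.3"}}

```text
time_s: 32.88
tcp_pos: [0.4702, -0.1552, 0.2326]
orientation: [3.134, 0.003, 1.422]
ft_force: [-0.6, -0.6, -0.2]
grip_width: 0.0555
gripper_force: 0.0
```

>>> {"op": "servo_tool", "data": {"increments": "0.15 0.15 0 0 -0.3;0.3 0.3 0 0 -0.3;0.45 0.4 0 0 -0.3;0.6 0.4 0 0 -0.3;0.7 0.4 0 0 -0.3;0.7 0.4 0 0 -0.3;0.7 0.4 0 0 -0.3"}}

```text
time_s: 33.75
tcp_pos: [0.668, 0.0999, 0.2277]
orientation: [-3.14, 0.001, 1.425]
ft_force: [-0.4, 0.6, -0.4]
grip_width: 0.0551
gripper_force: 0.0
```

```bash
python3 -c "
from h import *
st=arm.read_state();print(st['tcp_pos'],st['ft_force'])
t=eyes.camera('top');s=eyes.camera('side')
np.savez('pics/top9.npz',**t);np.savez('pics/side9.npz',**s)
w=np.radians(81.5);d=np.array([np.cos(w),np.sin(w),0]);n=np.array([d[1],-d[0],0]);o=np.array([.469,-.1545,0])
for c,nm in((t,'top'),(s,'side')):
    H=cv2.cvtColor(c['image'],cv2.COLOR_RGB2HSV)[...,1].astype(np.float32)
    print(nm,'rod sat: k, sum, centre')
    for k in range(-110,125,5):
        xs=np.arange(-14,15,2.);px=proj(c,np.array([o+[0,0,.104]+d*k/1e3+n*x/1e3 for x in xs])).astype(np.float32)
        a=cv2.remap(H,px[:,0].reshape(1,-1),px[:,1].reshape(1,-1),1)[0];v=np.clip(a-np.median(a)-8,0,None)
        print(k,int(v.sum()),round((v*xs).sum()/max(v.sum(),1),1),end=' | ')
    print()
# height cloud: points above 112 mm and below = wheels rims
P=cloud(s);P2=cloud(t)
for nm,Q in(('side',P),('top',P2)):
    q=Q.reshape(-1,3)-o;a=q@d;b=q@n
    for lo in range(-95,96,5):
        m=(a>lo/1e3)&(a<(lo+5)/1e3)&(abs(b)<.04)&(q[:,2]>.02)&(q[:,2]<.2)
        if m.sum(): print(nm,lo,m.sum(),'z95',int(1e3*np.percentile(q[m,2],95)),end=' | ')
    print()
"
```

```text
[0.66795447 0.09988566 0.22767059] [-0.43415144  0.58789649 -0.37443313]
top rod sat: k, sum, centre
-110 0 0.0 | -105 0 0.0 | -100 109 -2.2 | -95 237 -1.8 | -90 128 -1.8 | -85 110 -1.8 | -80 138 -1.7 | -75 154 -1.9 | -70 151 -1.9 | -65 69 -1.9 | -60 0 0.0 | -55 0 0.0 | -50 33 -2.0 | -45 54 -1.7 | -40 0 0.0 | -35 0 0.0 | -30 35 -1.8 | -25 114 -2.0 | -20 131 -1.9 | -15 121 -2.0 | -10 111 -2.2 | -5 130 -1.8 | 0 137 -1.9 | 5 138 -2.2 | 10 143 -1.9 | 15 131 -1.7 | 20 140 -1.8 | 25 24 -1.8 | 30 0 0.0 | 35 0 0.0 | 40 123 -2.1 | 45 80 -1.8 | 50 0 0.0 | 55 0 0.0 | 60 104 -1.9 | 65 141 -1.7 | 70 122 -2.0 | 75 117 -1.7 | 80 110 -1.9 | 85 100 -1.8 | 90 105 -2.0 | 95 133 -2.1 | 100 310 -1.7 | 105 281 -1.9 | 110 222 -1.8 | 115 192 -1.9 | 120 9 -2.1 | 
side rod sat: k, sum, centre
-110 0 0.0 | -105 8 0.6 | -100 101 0.7 | -95 138 0.9 | -90 156 0.9 | -85 150 1.0 | -80 169 0.9 | -75 119 0.5 | -70 110 0.6 | -65 117 0.7 | -60 48 1.0 | -55 0 0.0 | -50 0 0.0 | -45 0 0.0 | -40 0 0.0 | -35 0 0.0 | -30 0 0.0 | -25 0 0.0 | -20 0 0.0 | -15 0 0.0 | -10 32 -0.4 | -5 174 0.7 | 0 160 0.5 | 5 123 0.5 | 10 106 0.7 
[... 1048 characters left out ...]
 z95 115 | top -75 7 z95 109 | top -70 5 z95 110 | top -65 3 z95 106 | top -60 35 z95 132 | top -55 40 z95 133 | top -50 57 z95 130 | top -45 3 z95 105 | top -40 32 z95 133 | top -35 39 z95 133 | top -30 52 z95 132 | top -25 4 z95 112 | top -20 6 z95 109 | top -15 6 z95 111 | top -10 5 z95 110 | top -5 5 z95 109 | top 0 5 z95 108 | top 5 6 z95 110 | top 10 4 z95 109 | top 15 6 z95 108 | top 20 6 z95 110 | top 25 15 z95 132 | top 30 39 z95 132 | top 35 52 z95 134 | top 40 7 z95 111 | top 45 9 z95 134 | top 50 37 z95 134 | top 55 60 z95 132 | top 60 5 z95 111 | top 65 5 z95 112 | top 70 8 z95 111 | top 75 6 z95 108 | top 80 17 z95 122 | top 85 32 z95 117 | top 90 4 z95 107 | top 95 6 z95 107 |
```

```bash
python3 -c "
from plant import arm
print(arm.finish_job())"
```

```text
the job is handed in; nothing more can be done
None
```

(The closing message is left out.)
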